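# Clear the used-up tins out of the spice cupboard

### The arm

A 7-joint arm with a two-finger parallel gripper is mounted at the origin on the work surface. World frame = base frame: x ahead of the robot, y to its left, z up, the work surface at z = 0. Lengths are in m, angles in rad, forces in N, time in s.
With the tool pointing down it reaches from about 0.425 to 0.875 m from the base axis. Payload 4.7 kg.
Tool frame: the origin (TCP) lies on the centre line of the jaws, within the pads' length; the fingertips stand 14 mm ahead of it and the grasp point (between the pads) lies 5 mm behind it; z points along the fingers, y is the line along which they close (so a half turn about z gives the same grasp; the last joint's range is limited). The gripper opens to 87 mm and grips with 3 to 60 N. Pads are 19 mm wide; open, the fingers measure 117 mm over their backs; the gripper's body (75 mm by 190 mm) begins 51 mm behind the grasp point.
Start: joints at [1.137, 0.321, -0.07, 1.45, 0.023, 1.371, -0.057], TCP at [0.281, -0.586, 0.237] pointing down, gripper open.
Joint ranges: [-2.86, 2.86], [-0.3, 2.09], [-1.38, 1.24], [0.06, 2.45], [-1.56, 4.7], [0.09, 2.05], [-2.69, 2.69]. Speed limits (rad/s): [2.57, 2.57, 3.14, 3.14, 3.14, 3.14, 3.14].

### API

Orientations are given as a rotation vector (axis times angle).
In Python, from bench import ctrl gives the robot as it stands.
- The arm moves only by the tool send_rows, never from a script. Its argument "steps" is a list of rows, each an object of numbers: "tx", "ty", "tz": the shift along the tool's x, y, z in units of 60 mm (1.0 is 60 mm); "turn": the turn about the tool's z in units of 8 degrees (1.0 is 8 degrees); "grip": the opening, from 0 (shut) to 1 (fully open). A call has 1 to 12 rows; each row shifts and turns the commanded pose from where the row before left it, along the tool's axes as they then stand; what a row does not reach is not made up. A row lasts 1/8 s, in which the tool goes at most 62.5 mm and 10.7 degrees, less where a joint would pass 70% of its speed; a pose out of reach is approached as far as the arm can. A call is refused whole if a number of a shift passes 1 or a number of a turn 1, either way. A call with a gripper value outside its range is refused whole. The fingers move at their own pace and stop on an object; "newtons" is the grip in N (left out, the last holds). Time passes only in rows, so rows that do not move let the fingers close. It gives the time, the measured TCP pose, the force, the opening and the grip force at its end, in the units of the state.
- ctrl.get_state(): the state, without advancing time (a new reading comes with each control period).
- ctrl.get_image(name): name is "scene" or "top" or "wrist"; returns a dict with "pixels" (400x640x3 uint8, red, green, blue), "K" (3x3 intrinsics, pixels), "dist" ([k1, k2, p1, p2, k3] as OpenCV has them; the pictures are not rectified), "cam_to_world" (4x4, takes a point from camera to world coordinates); the wrist camera has in their place "T_tool_cam" (4x4, takes a point from camera to tool coordinates, whose origin is the TCP and whose axes are the flange's). Camera axes: x right, y down, z forward; pixel columns grow to the right and rows downward; lengths in m; the calibration is good to about 2 mm. A picture is of the moment at which its call begins: read the wrist's pose just before it. There is no depth.
- ctrl.close_job(): hands the job in; it is judged then, once.
The state is a dict: "time": time; "joint_positions": joint angles; "qd": joint speeds; "joint_torque": joint torques, N m; "position": TCP position; "tool_rot": TCP orientation; "ft_force": force on the tool from outside, world axes, zero at the start; "torque": the same for the moment, N m; "grip_width": opening from 0.0 (shut) to 1.0 (fully open); "grip_force": force on a finger pad.
Only numpy, scipy, OpenCV 4.12 (cv2) and the standard library are available. Lean on these libraries where they do the work, as an engineer would, in place of code of your own. Each camera call takes 0.05 s, during which the arm holds its last target. There are 200 camera calls.

### The job

Clear the used-up tins out of the spice cupboard: slide its top door fully open, lift the lid off the steel tub by its knob and lay it knob up on the cork mat, then drop every open red tin into the tub, leaving the amber jars standing in the cupboard. Afterwards put the lid back so that it is properly seated on the tub and slide the cupboard door fully shut. Do not shift the funnel, scoop, ramekin or mug.

Things in the scene. Friction and masses are not known exactly. Their poses are not given: they have to be found in the camera images.
- cupboard: Low varnished wooden cupboard, fixed, 440 (x) x 410 (y) x 101 mm; x points away from the robot. Origin at counter level under the middle of its front compartment: inside x -100..100, y -195..195, floor z 10; front/back walls up to z 85/80, side walls with rails 101. Behind it (x 110..330) a fixed top at z 80, over which the door slides.
- door (a joint): Flat sliding door on top of the front compartment (220 x 390 mm, underside 85 mm and top 95 mm above the counter). 0 = fully shut, 0.22 m = fully open; it slides along the cupboard's +x to open, stays where it is left, and needs about 2 N.
- door_grip (a point): Middle of the door's black grip bar, 24 mm above the door's top (119 mm above the counter). The bar is 16 mm thick along the sliding direction (cupboard x), 70 mm long along cupboard y, and stands from 95 to 131 mm above the counter. It can be pinched from above across its 16 mm.
- tub: Round open steel tub, 212 mm outside diameter, 200 mm inside, 160 mm high, inner floor at 5 mm; fixed. Origin at the centre of its underside.
- lid: Loose steel lid, 250 g: tapered plug below (172 mm across at the bottom, 190 at its top, z 0..12), disc 224 mm across (z 12..18), black knob on top (stem 20 mm across z 18..30, knob 30 mm across z 30..55). Origin: centre of the plug's underside, z up through the knob. Seated on the tub, its origin lies 148 mm above the tub's origin.
- mat: Cork mat 210 x 210 mm, 6 mm thick, fixed on the counter; origin at the centre of its underside.
- tin1: Used-up spice tin: open-topped red box, outside 62 (its x) x 42 (its y) x 60 (its z) mm, walls 3 mm, 80 g; origin at the centre of its underside, z up. At the start it stands in the front compartment of the cupboard. 2 to 4 of the four tins are present (None from the start: absent).
- tin2: Used-up spice tin: open-topped red box, outside 62 (its x) x 42 (its y) x 60 (its z) mm, walls 3 mm, 80 g; origin at the centre of its underside, z up. At the start it stands in the front compartment of the cupboard. 2 to 4 of the four tins are present (None from the start: absent).
- tin3: Used-up spice tin: open-topped red box, outside 62 (its x) x 42 (its y) x 60 (its z) mm, walls 3 mm, 80 g; origin at the centre of its underside, z up. At the start it stands in the front compartment of the cupboard. 2 to 4 of the four tins are present (None from the start: absent).
- tin4: Used-up spice tin: open-topped red box, outside 62 (its x) x 42 (its y) x 60 (its z) mm, walls 3 mm, 80 g; origin at the centre of its underside, z up. At the start it stands in the front compartment of the cupboard. 2 to 4 of the four tins are present (None from the start: absent).
- jar1: Full spice jar, amber glass with a white screw lid, 60 mm across, 45 mm high, 200 g; origin at the centre of its underside. Stands in the front compartment of the cupboard and stays there.
- jar2: Full spice jar, amber glass with a white screw lid, 60 mm across, 45 mm high, 200 g; origin at the centre of its underside. Stands in the front compartment of the cupboard and stays there.
- funnel: Steel funnel standing mouth down, 110 mm across, 110 mm high; origin at the centre of its underside. Bystander, to be left alone.
- scoop: Yellow plastic scoop, about 165 mm long, 30 mm high; origin on its underside near the root of the handle. Bystander, to be left alone.
- ramekin: White ceramic ramekin, 84 mm across, 45 mm high; origin at the centre of its underside. Bystander, to be left alone.
- mug: Blue ceramic mug, 80 mm across, 90 mm high; origin at the centre of its underside. Bystander, to be left alone.

How it is judged:
By the outcome, as a careful person would: the job done as asked, in the order asked, and still so for the second after the job is handed in, with the robot touching nothing.
Of tin1, tin2, tin3, tin4 only 2 to 4 are there at a start; the rules pass over those that are not, and their reading is None.
At some moment in a run one of tin1, tin2, tin3, tin4 may be knocked a few centimetres aside while the robot is not near it.
Once in a run the grip may slacken for a moment while it holds something.
It also fails if it takes over 210 s, if anything falls off the work surface, if the arm or the gripper's body presses on something with over 40 N, if the wrist force passes 120 N, or if a joint passes its speed limit or range.

## Working session

There is one attempt and no reset: what is moved stays moved. The work goes in short steps, Python scripts to look and compute and a tool call to move; the robot and the scene stay as the last step left them, time stands still between calls to the robot, and variables do not carry over. Pictures are saved under pics/ and viewed, at most 14 in all, crops included, and the job is handed in when it is done.

Besides the shell and the picture viewer there is one more tool, called by a JSON object that holds its "fn" and its "kwargs". send_rows: Moves the arm, as the interface text tells. Its arguments: {"type":"object","properties":{"steps":{"type":"array"},"newtons":{"type":"number"}},"required":["steps"]}

```bash
ls; mkdir -p pics
cat > h.py <<'E'
import numpy as np, cv2
from scipy.spatial.transform import Rotation as R
from bench import ctrl
def shot(name,fn=None):
    s=ctrl.get_state(); im=ctrl.get_image(name); p=np.array(im['pixels'])[:,:,::-1].copy()
    if fn: cv2.imwrite('pics/'+fn,p)
    K=np.array(im['K']);d=np.array(im['dist'])
    if name=='wrist':
        T=np.eye(4);T[:3,:3]=R.from_rotvec(s['tool_rot']).as_matrix();T[:3,3]=s['position'];T=T@np.array(im['T_tool_cam'])
    else: T=np.array(im['cam_to_world'])
    return p,K,d,T
def ray(px,K,d,T,z):
    u=cv2.undistortPoints(np.array(px,float).reshape(-1,1,2),K,d).reshape(-1,2)
    v=np.c_[u,np.ones(len(u))]@T[:3,:3].T; o=T[:3,3]
    return o+v*((z-o[2])/v[:,2])[:,None]
def proj(P,K,d,T):
    Ti=np.linalg.inv(T); return cv2.projectPoints(np.array(P,float).reshape(-1,1,3),cv2.Rodrigues(Ti[:3,:3])[0],Ti[:3,3],K,d)[0].reshape(-1,2)
def st():
    s=ctrl.get_state(); print({k:np.round(s[k],4).tolist() for k in ('time','position','tool_rot','ft_force','grip_width','grip_force','joint_positions')}); 
    print(np.round(R.from_rotvec(s['tool_rot']).as_matrix(),3).tolist()); return s
E
python3 - <<'E'
from h import *
st()
for n in('top','scene'):
    p,K,d,T=shot(n,n+'0.png'); print(n,np.round(T,3).tolist(),K.tolist())
E
```

```text
pics
{'time': 0.0, 'position': [0.2812, -0.5854, 0.2354], 'tool_rot': [-3.0613, -0.6972, 0.0009], 'ft_force': [-0.403, 1.0972, -0.5673], 'grip_width': 0.9973, 'grip_force': 0.0, 'joint_positions': [1.1371, 0.3218, -0.0701, 1.4517, 0.0226, 1.3708, -0.0569]}
[[0.901, 0.433, -0.001], [0.433, -0.901, 0.002], [-0.0, -0.002, -1.0]]
top [[0.009, -0.979, 0.203, 0.199], [-1.0, -0.009, 0.001, 0.063], [0.001, -0.203, -0.979, 1.467], [0.0, 0.0, 0.0, 1.0]] [[451.815832641204, 0.0, 319.47383266311687], [0.0, 451.815832641204, 203.4147279422053], [0.0, 0.0, 1.0]]
scene [[0.624, 0.524, -0.579, 1.192], [0.781, -0.399, 0.48, -0.56], [0.02, -0.752, -0.659, 0.947], [0.0, 0.0, 0.0, 1.0]] [[391.7995040562346, 0.0, 326.7512879252413], [0.0, 391.7995040562346, 198.65790587501513], [0.0, 0.0, 1.0]]
```

View pics/top0.png

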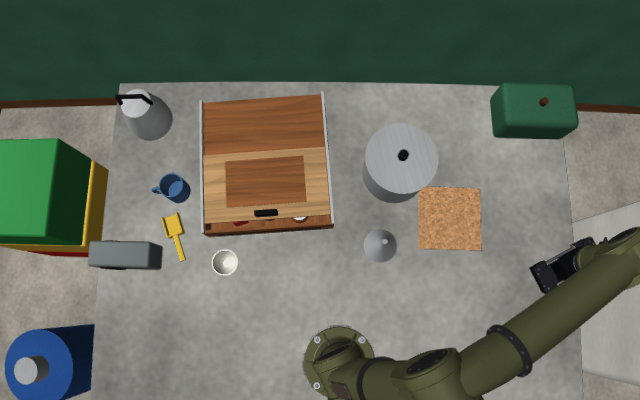

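View pics/scene0.png

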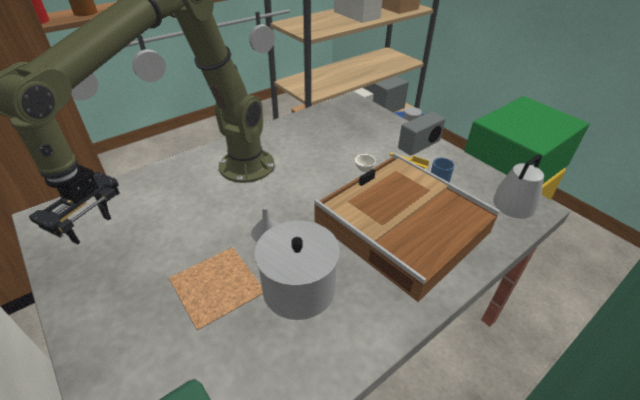

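The top view shows the grip bar at (266,212), the knob at (403,155), the mat around (450,219) and the cupboard rails from (200,100) to (205,233) and from (323,94) to (332,228). The door looks slightly open.

```bash
cat > m1.py <<'E'
from h import *
p,K,d,T=shot('top'); W=lambda px,z:np.round(ray(px,K,d,T,z),4)
hsv=cv2.cvtColor(p,cv2.COLOR_BGR2HSV); V=hsv[:,:,2]
def blob(m,box):
    x0,y0,x1,y1=box; M=np.zeros_like(m,np.uint8); M[y0:y1,x0:x1]=m[y0:y1,x0:x1]
    c=max(cv2.findContours(M,0,2)[0],key=cv2.contourArea); return c
g=blob(V<45,(245,200,290,222)); r=cv2.minAreaRect(g); print('grip',r, W([r[0]],.131),W([r[0]],.119))
k=blob(V<60,(390,140,418,170)); r=cv2.minAreaRect(k); print('knob',r,W([r[0]],.203),W([r[0]],.190))
m=blob((hsv[:,:,1]>80)&(hsv[:,:,0]<20),(410,180,490,258)); r=cv2.minAreaRect(m); b=cv2.boxPoints(r); w=W(b,.006); print('mat',w.tolist(),w.mean(0),np.linalg.norm(np.diff(w,axis=0),axis=1))
print('rails',W([(200.5,100),(205,233),(323,94),(332,228)],.101).tolist())
h=p[85:235,185:345]; cv2.imwrite('pics/c1.png',cv2.resize(h,None,fx=4.8,fy=3.9,interpolation=2))
# lid disc: grey bright blob
l=blob((hsv[:,:,1]<25)&(V>125),(355,115,445,195)); 
hull=cv2.convexHull(l); e=cv2.fitEllipse(hull); print('lid ell',e,W([e[0]],.166))
for n,px,z in(('funnel',(380,245),.05),('ramekin',(225,262),.045),('mug',(176,188),.09),('scoop',(175,235),.03)): print(n,W([px],z))
E
python3 m1.py
```

```text
grip ((265.9644775390625, 212.50254821777344), (5.984752178192139, 22.229080200195312), 85.91438293457031) [[0.4471 0.2259 0.131 ]] [[0.4493 0.2273 0.119 ]]
knob ((402.5, 155.0), (10.0, 9.0), 90.0) [[ 0.609  -0.1778  0.203 ]] [[ 0.6132 -0.1803  0.19  ]]
mat [[0.565, -0.2643, 0.006], [0.5675, -0.4773, 0.006], [0.3508, -0.464, 0.006], [0.3504, -0.257, 0.006]] [ 0.458425 -0.36565   0.006   ] [0.21301467 0.21710776 0.20700039]
rails [[0.8269, 0.4598, 0.101], [0.3868, 0.4157, 0.101], [0.8488, 0.0567, 0.101], [0.4064, 0.0261, 0.101]]
lid ell ((387.3531799316406, 152.9868621826172), (82.166259765625, 225.23191833496094), 87.14108276367188) [[ 0.6268 -0.1389  0.166 ]]
funnel [[ 0.3611 -0.1269  0.05  ]]
ramekin [[0.3031 0.3611 0.045 ]]
mug [[0.5308 0.5208 0.09  ]]
scoop [[0.3886 0.5326 0.03  ]]
```

View pics/c1.png

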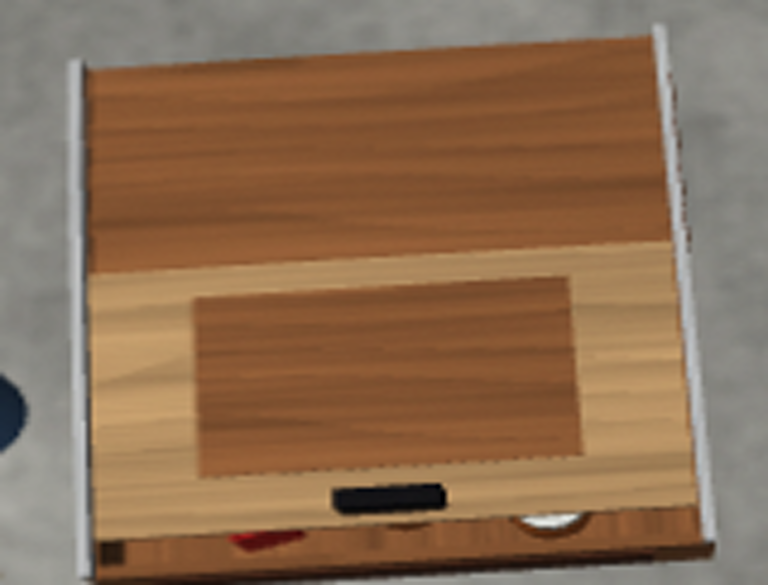

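{"fn": "send_rows", "kwargs": {"steps": [{"tz": -0.5,"grip": 1},{"tx": 0.68,"ty": -0.66,"tz": -0.1},{"tx": 0.68,"ty": -0.66,"tz": -0.1},{"tx": 0.68,"ty": -0.66,"tz": -0.1},{"tx": 0.68,"ty": -0.66,"tz": -0.1},{"tx": 0.68,"ty": -0.66,"tz": -0.1},{"tx": 0.68,"ty": -0.66},{"tx": 0.68,"ty": -0.66},{"tx": 0.68,"ty": -0.66},{"tx": 0.68,"ty": -0.66},{"tx": 0.68,"ty": -0.66},{"tx": 0.68,"ty": -0.66}]}}

```text
validation failed for argument at $.st...
```

{"fn": "send_rows", "kwargs": {"steps": [{"turn": -1},{"turn": -1},{"turn": -1},{"turn": -1},{"turn": -1},{"turn": -1},{"turn": -1},{"turn": -1},{"turn": -0.5,"tx": 0.95,"ty": -0.15},{"tx": 0.95,"ty": -0.15,"tz": 0.3},{"tx": 0.95,"ty": -0.15,"tz": 0.3},{"tx": 0.95,"ty": -0.15,"tz": 0.3}]}}

```text
validation failed for argument at $.st...
```

```bash
cat >> h.py <<'E'
def plan(xyz,yaw=None):
    "print turn units (first) then tool-axis shift units to reach xyz; yaw=tool x angle deg"
    s=ctrl.get_state(); M=R.from_rotvec(s['tool_rot']).as_matrix(); cur=np.degrees(np.arctan2(M[1,0],M[0,0]))
    t=0 if yaw is None else (cur-yaw+180)%360-180
    M2=M@R.from_euler('z',t,degrees=True).as_matrix()
    print('cur',np.round(s['position'],4),'yaw',round(cur,2),'turn units',round(t/8,2),'shift units',np.round(M2.T@(np.array(xyz)-s['position'])/.06,2), 'q',np.round(s['joint_positions'],2),'F',np.round(s['ft_force'],1),'grip',round(s['grip_width'],3),round(s['grip_force'],1),'t',round(s['time'],2))
E
python3 - <<'E'
from h import *
plan([.448,.227,.115],94)
shot('wrist','w1.png')
E
```

```text
cur [ 0.2813 -0.5856  0.2357] yaw 25.66 turn units -8.54 shift units [13.31  3.72  2.03] q [ 1.14  0.32 -0.07  1.45  0.02  1.37 -0.06] F [ 0.5  0.  -0.1] grip 0.999 0.0 t 0.15
```

View pics/w1.png

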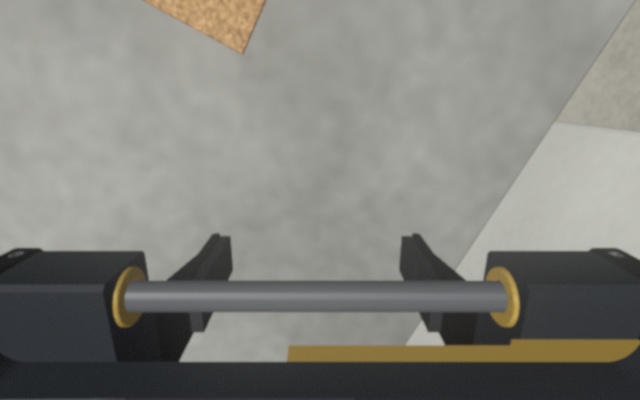

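The arm has not moved, because the rows were refused. The wrist picture shows the fingers at (220,270) and (415,270) and a mat corner at (243,52). I'll resend the first call with every field filled in.

{"fn": "send_rows", "kwargs": {"steps": [{"tx": 0,"ty": 0,"tz": -0.5,"turn": 0,"grip": 1},{"tx": 0.68,"ty": -0.66,"tz": -0.1,"turn": 0,"grip": 1},{"tx": 0.68,"ty": -0.66,"tz": -0.1,"turn": 0,"grip": 1},{"tx": 0.68,"ty": -0.66,"tz": -0.1,"turn": 0,"grip": 1},{"tx": 0.68,"ty": -0.66,"tz": -0.1,"turn": 0,"grip": 1},{"tx": 0.68,"ty": -0.66,"tz": -0.1,"turn": 0,"grip": 1},{"tx": 0.68,"ty": -0.66,"tz": 0,"turn": 0,"grip": 1},{"tx": 0.68,"ty": -0.66,"tz": 0,"turn": 0,"grip": 1},{"tx": 0.68,"ty": -0.66,"tz": 0,"turn": 0,"grip": 1},{"tx": 0.68,"ty": -0.66,"tz": 0,"turn": 0,"grip": 1},{"tx": 0.68,"ty": -0.66,"tz": 0,"turn": 0,"grip": 1},{"tx": 0.68,"ty": -0.66,"tz": 0,"turn": 0,"grip": 1}]}}

```text
time: 1.7
position: [0.4976, 0.0027, 0.2967]
tool_rot: [3.062, 0.697, 0.001]
ft_force: [1.0, 0.2, -0.5]
grip_width: 0.996
grip_force: 0.0
```

{"fn": "send_rows", "kwargs": {"steps": [{"tx": 0,"ty": 0,"tz": 0,"turn": -1,"grip": 1},{"tx": 0,"ty": 0,"tz": 0,"turn": -1,"grip": 1},{"tx": 0,"ty": 0,"tz": 0,"turn": -1,"grip": 1},{"tx": 0,"ty": 0,"tz": 0,"turn": -1,"grip": 1},{"tx": 0,"ty": 0,"tz": 0,"turn": -1,"grip": 1},{"tx": 0,"ty": 0,"tz": 0,"turn": -1,"grip": 1},{"tx": 0,"ty": 0,"tz": 0,"turn": -1,"grip": 1},{"tx": 0,"ty": 0,"tz": 0,"turn": -1,"grip": 1},{"tx": 0.95,"ty": -0.15,"tz": 0,"turn": -0.5,"grip": 1},{"tx": 0.95,"ty": -0.15,"tz": 0.3,"turn": 0,"grip": 1},{"tx": 0.95,"ty": -0.15,"tz": 0.3,"turn": 0,"grip": 1},{"tx": 0.95,"ty": -0.15,"tz": 0.3,"turn": 0,"grip": 1}]}}

```text
time: 3.2
position: [0.4503, 0.2284, 0.2421]
tool_rot: [2.149, 2.29, 0.001]
ft_force: [0.7, 0.2, -1.7]
grip_width: 1.0
grip_force: 0.0
```

Run:
```python
from h import *
plan([.448,.227,.115],94)
p,K,d,T=shot('wrist','w2.png')
print(np.round(proj([[.448,.227,.131]],K,d,T)))
```

```text
cur [0.4503 0.2284 0.2421] yaw 93.62 turn units -0.05 shift units [-0.02 -0.04  2.12] q [ 0.34  0.05 -0.88  1.77  0.04  1.34 -0.49] F [ 0.7  0.2 -1.7] grip 1.0 0.0 t 3.2
[[313. 200.]]
```

View pics/w2.png

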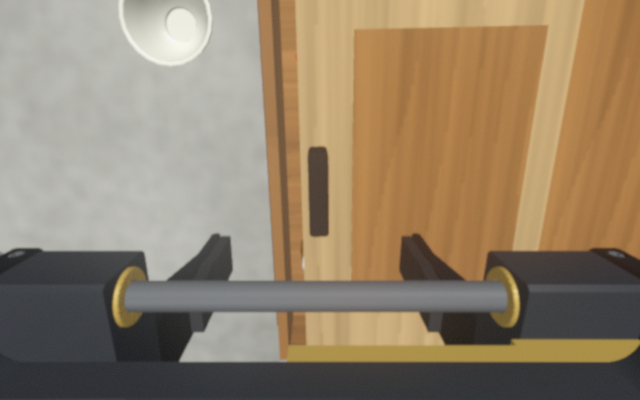

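The bar is at (318,192) in the wrist view, against a predicted (313,200), so it lies centred between the fingers. I'll go down and pinch it.

Run:
```python
from h import *
p,K,d,T=shot('wrist')
m=(p.max(2)<60).astype(np.uint8); m[:,:290]=0;m[:,345:]=0;m[:130]=0;m[245:]=0
c=max(cv2.findContours(m,0,2)[0],key=cv2.contourArea); r=cv2.minAreaRect(c); b=cv2.boxPoints(r)
w=ray(b,K,d,T,.131); print(r,w.mean(0),w.tolist())
g=w.mean(0); plan([g[0],g[1],.116],94)
# front wall outer edge line & door edge
e=ray([(257,0),(281,350)],K,d,T,.085); print('front',e, np.degrees(np.arctan2(-(e[0]-e[1])[0],(e[0]-e[1])[1])))
e=ray([(294,0),(307,340)],K,d,T,.095); print('door',e, np.degrees(np.arctan2(-(e[0]-e[1])[0],(e[0]-e[1])[1])))
```

```text
Traceback (most recent call last):
ValueError: max() iterable argument is empty
```

{"fn": "send_rows", "kwargs": {"steps": [{"tx": 0,"ty": 0,"tz": 0.6,"turn": 0,"grip": 0.7},{"tx": 0,"ty": 0,"tz": 0.6,"turn": 0,"grip": 0.7},{"tx": 0,"ty": 0,"tz": 0.4,"turn": 0,"grip": 0.7},{"tx": 0,"ty": 0,"tz": 0,"turn": 0,"grip": 0.7}]}}

```text
time: 3.8
position: [0.4496, 0.2259, 0.1449]
tool_rot: [-2.148, -2.29, 0.006]
ft_force: [0.5, -0.4, 0.7]
grip_width: 0.716
grip_force: 0.0
```

{"fn": "send_rows", "kwargs": {"newtons": 15, "steps": [{"tx": 0,"ty": 0.03,"tz": 0.5,"turn": -0.05,"grip": 0.7},{"tx": 0,"ty": 0,"tz": 0,"turn": 0,"grip": 0.7},{"tx": 0,"ty": 0,"tz": 0,"turn": 0,"grip": 0},{"tx": 0,"ty": 0,"tz": 0,"turn": 0,"grip": 0},{"tx": 0,"ty": 0,"tz": 0,"turn": 0,"grip": 0},{"tx": 0,"ty": 0,"tz": 0,"turn": 0,"grip": 0},{"tx": 0,"ty": 0,"tz": 0,"turn": 0,"grip": 0}]}}

```text
time: 4.68
position: [0.4527, 0.2271, 0.1166]
tool_rot: [2.141, 2.299, 0.0]
ft_force: [0.3, 0.2, 0.2]
grip_width: 0.217
grip_force: 0.0
```

{"fn": "send_rows", "kwargs": {"newtons": 15, "steps": [{"tx": 0,"ty": 0,"tz": 0,"turn": 0,"grip": 0},{"tx": 0,"ty": 0,"tz": 0,"turn": 0,"grip": 0},{"tx": 0,"ty": 0.4,"tz": 0,"turn": 0,"grip": 0},{"tx": 0,"ty": 0.4,"tz": 0,"turn": 0,"grip": 0},{"tx": 0,"ty": 0.4,"tz": 0,"turn": 0,"grip": 0},{"tx": 0,"ty": 0.4,"tz": 0,"turn": 0,"grip": 0}]}}

```text
time: 5.42
position: [0.5482, 0.2351, 0.1166]
tool_rot: [-2.139, -2.299, 0.001]
ft_force: [-2.0, 1.8, 4.4]
grip_width: 0.183
grip_force: 15.0
```

{"fn": "send_rows", "kwargs": {"steps": [{"tx": 0,"ty": 0.4,"tz": 0,"turn": 0,"grip": 0},{"tx": 0,"ty": 0.4,"tz": 0,"turn": 0,"grip": 0},{"tx": 0,"ty": 0.3,"tz": 0,"turn": 0,"grip": 0},{"tx": 0,"ty": 0.1,"tz": 0,"turn": 0,"grip": 0},{"tx": 0,"ty": 0.08,"tz": 0,"turn": 0,"grip": 0},{"tx": 0,"ty": 0,"tz": 0,"turn": 0,"grip": 0}]}}

```text
time: 6.18
position: [0.6247, 0.2413, 0.1166]
tool_rot: [-2.139, -2.299, -0.004]
ft_force: [0.2, 5.6, -0.4]
grip_width: 0.179
grip_force: 15.0
```

{"fn": "send_rows", "kwargs": {"steps": [{"tx": 0,"ty": 0.1,"tz": 0,"turn": 0,"grip": 0},{"tx": 0,"ty": 0.1,"tz": 0,"turn": 0,"grip": 0},{"tx": 0,"ty": 0.1,"tz": 0,"turn": 0,"grip": 0},{"tx": 0,"ty": 0,"tz": 0,"turn": 0,"grip": 0}]}}

```text
time: 6.68
position: [0.6425, 0.24, 0.1161]
tool_rot: [-2.141, -2.298, 0.004]
ft_force: [-4.4, 1.1, 0.8]
grip_width: 0.183
grip_force: 15.0
```

{"fn": "send_rows", "kwargs": {"steps": [{"tx": 0,"ty": 0.1,"tz": 0,"turn": 0,"grip": 0},{"tx": 0,"ty": 0.1,"tz": 0,"turn": 0,"grip": 0},{"tx": 0,"ty": 0,"tz": 0,"turn": 0,"grip": 0}]}}

```text
time: 7.05
position: [0.6449, 0.2403, 0.1158]
tool_rot: [-2.131, -2.293, 0.033]
ft_force: [-29.2, -6.7, 16.8]
grip_width: 0.238
grip_force: 14.8
```

{"fn": "send_rows", "kwargs": {"steps": [{"tx": 0,"ty": -0.1,"tz": 0,"turn": 0,"grip": 0},{"tx": 0,"ty": 0,"tz": 0,"turn": 0,"grip": 0.6},{"tx": 0,"ty": 0,"tz": 0,"turn": 0,"grip": 0.6},{"tx": 0,"ty": 0,"tz": -0.5,"turn": 0,"grip": 0.8},{"tx": 0,"ty": 0,"tz": -0.8,"turn": 0,"grip": 1},{"tx": 0,"ty": 0,"tz": -0.8,"turn": 0,"grip": 1},{"tx": 0,"ty": 0,"tz": -0.8,"turn": 0,"grip": 1},{"tx": -0.9,"ty": 0,"tz": 0,"turn": 0,"grip": 1},{"tx": -0.9,"ty": 0,"tz": 0,"turn": 0,"grip": 1},{"tx": -0.9,"ty": 0,"tz": 0,"turn": 0,"grip": 1},{"tx": -0.9,"ty": 0,"tz": 0,"turn": 0,"grip": 1},{"tx": 0,"ty": 0,"tz": 0,"turn": 0,"grip": 1}]}}

```text
time: 8.55
position: [0.666, 0.0155, 0.2901]
tool_rot: [2.153, 2.281, -0.005]
ft_force: [-0.9, 0.0, 0.1]
grip_width: 0.997
grip_force: 0.0
```

Run:
```python
from h import *
plan([.610,-.178,.30],80)
p,K,d,T=shot('wrist','w3.png'); print(np.round(proj([[.61,-.178,.203]],K,d,T)))
p,K,d,T=shot('top','t3.png'); cv2.imwrite('pics/t3c.png',cv2.resize(p[80:270,160:480],None,fx=2.5,fy=2.5,interpolation=2))
h=cv2.cvtColor(p,cv2.COLOR_BGR2HSV)
# knob top via dark blob near prediction, lid rim ellipse
```

```text
cur [0.666  0.0155 0.2901] yaw 93.3 turn units 1.66 shift units [-3.34 -0.36 -0.15] q [ 0.46  0.43 -0.74  1.3   0.29  1.52 -0.19] F [-0.9  0.   0.1] grip 0.997 0.0 t 8.55
[[239. 412.]]
```

View pics/t3c.png

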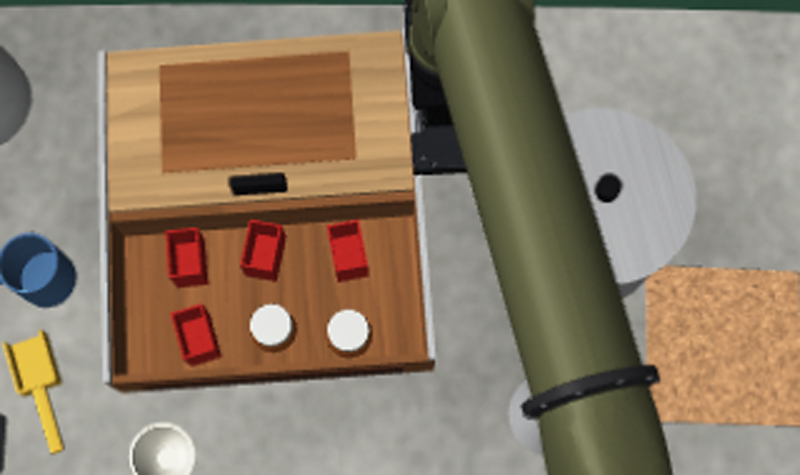

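The door is fully open. The crop shows four red tins at (185,257), (263,250), (348,250) and (195,335), and jars at (271,325) and (348,330). Next is the lid.

{"fn": "send_rows", "kwargs": {"steps": [{"tx": 0,"ty": 0,"tz": 0,"turn": 0.85,"grip": 1},{"tx": 0,"ty": 0,"tz": 0,"turn": 0.85,"grip": 1},{"tx": -0.85,"ty": -0.1,"tz": 0,"turn": 0,"grip": 1},{"tx": -0.85,"ty": -0.1,"tz": 0,"turn": 0,"grip": 1},{"tx": -0.85,"ty": -0.1,"tz": 0,"turn": 0,"grip": 1},{"tx": -0.8,"ty": -0.06,"tz": 0,"turn": 0,"grip": 1},{"tx": 0,"ty": 0,"tz": 0,"turn": 0,"grip": 1}]}}

```text
time: 9.52
position: [0.6088, -0.1742, 0.2904]
tool_rot: [2.404, 2.019, -0.004]
ft_force: [0.4, -0.6, -0.6]
grip_width: 0.996
grip_force: 0.0
```

Run:
```python
from h import *
p,K,d,T=shot('wrist','w4.png'); print(np.round(proj([[.61,-.178,.203]],K,d,T)))
g=p.max(2); m=(g<75).astype(np.uint8); m[240:]=0
for c in cv2.findContours(m,0,2)[0]:
    if cv2.contourArea(c)>150:
        r=cv2.minEnclosingCircle(c); print(r,ray([r[0]],K,d,T,.203)); a=ray([r[0]],K,d,T,.203)[0]
plan([a[0],a[1],.19],80)
```

```text
[[318. 212.]]
((326.5, 208.71951293945312), 20.773836135864258) [[ 0.6162016  -0.17633358  0.203     ]]
cur [ 0.6096 -0.1704  0.2906] yaw 80.32 turn units 0.04 shift units [-0.08  0.12  1.68] q [ 0.73  0.33 -0.65  1.4   0.2   1.48 -0.08] F [ 0.2  0.1 -0.2] grip 0.999 0.0 t 9.57
```

View pics/w4.png

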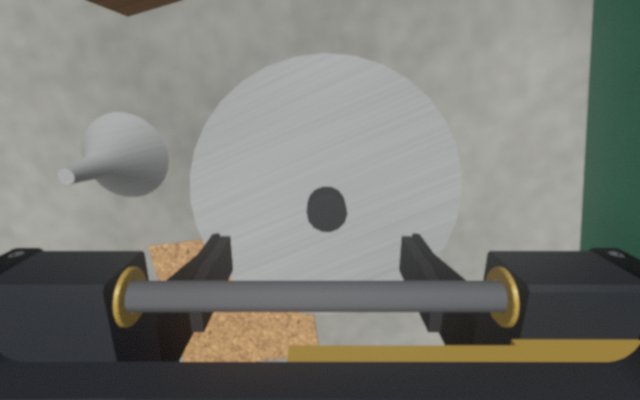

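The knob is at (326,209) with the lid disc around it, and the funnel at (125,155) is well clear. I'll descend and grip.

{"fn": "send_rows", "kwargs": {"newtons": 40, "steps": [{"tx": -0.05,"ty": 0.06,"tz": 0.6,"turn": 0,"grip": 0.8},{"tx": -0.04,"ty": 0,"tz": 0.6,"turn": 0,"grip": 0.8},{"tx": 0,"ty": 0,"tz": 0.3,"turn": 0,"grip": 0.8},{"tx": 0,"ty": 0,"tz": 0.22,"turn": 0,"grip": 0.8},{"tx": 0,"ty": 0,"tz": 0,"turn": 0,"grip": 0.8},{"tx": 0,"ty": 0,"tz": 0,"turn": 0,"grip": 0},{"tx": 0,"ty": 0,"tz": 0,"turn": 0,"grip": 0},{"tx": 0,"ty": 0,"tz": 0,"turn": 0,"grip": 0},{"tx": 0,"ty": 0,"tz": 0,"turn": 0,"grip": 0},{"tx": 0,"ty": 0,"tz": 0,"turn": 0,"grip": 0},{"tx": 0,"ty": 0,"tz": 0,"turn": 0,"grip": 0}]}}

```text
time: 10.95
position: [0.613, -0.1753, 0.1877]
tool_rot: [2.398, 2.027, 0.002]
ft_force: [2.3, -1.4, 0.1]
grip_width: 0.336
grip_force: 40.0
```

{"fn": "send_rows", "kwargs": {"steps": [{"tx": 0,"ty": 0,"tz": -0.1,"turn": 0,"grip": 0},{"tx": 0,"ty": 0,"tz": -0.3,"turn": 0,"grip": 0},{"tx": 0,"ty": 0,"tz": -0.4,"turn": 0,"grip": 0},{"tx": 0,"ty": 0,"tz": -0.4,"turn": 0,"grip": 0},{"tx": 0,"ty": 0,"tz": 0,"turn": 0,"grip": 0}]}}

```text
time: 11.58
position: [0.6134, -0.1747, 0.2623]
tool_rot: [2.395, 2.027, 0.004]
ft_force: [-0.5, -0.5, -2.4]
grip_width: 0.333
grip_force: 40.0
```

Run:
```python
from h import *
plan([.4584,-.3657,.26],80)
```

```text
cur [ 0.6134 -0.1747  0.2623] yaw 80.47 turn units 0.06 shift units [-3.58 -1.99  0.03] q [ 0.73  0.35 -0.64  1.43  0.21  1.43 -0.08] F [-0.5 -0.5 -2.4] grip 0.333 40.0 t 11.57
```

{"fn": "send_rows", "kwargs": {"steps": [{"tx": -0.6,"ty": -0.33,"tz": 0,"turn": 0,"grip": 0},{"tx": -0.6,"ty": -0.33,"tz": 0,"turn": 0,"grip": 0},{"tx": -0.6,"ty": -0.33,"tz": 0,"turn": 0,"grip": 0},{"tx": -0.6,"ty": -0.33,"tz": 0,"turn": 0,"grip": 0},{"tx": -0.6,"ty": -0.33,"tz": 0,"turn": 0,"grip": 0},{"tx": -0.6,"ty": -0.33,"tz": 0,"turn": 0,"grip": 0},{"tx": 0,"ty": 0,"tz": 0.6,"turn": 0,"grip": 0},{"tx": 0,"ty": 0,"tz": 0.7,"turn": 0,"grip": 0},{"tx": 0,"ty": 0,"tz": 0.7,"turn": 0,"grip": 0},{"tx": 0,"ty": 0,"tz": 0.7,"turn": 0,"grip": 0},{"tx": 0,"ty": 0,"tz": 0.4,"turn": 0,"grip": 0},{"tx": 0,"ty": 0,"tz": 0.1,"turn": 0,"grip": 0}]}}

```text
time: 13.08
position: [0.4575, -0.3669, 0.0647]
tool_rot: [-2.394, -2.026, 0.001]
ft_force: [-0.4, -1.2, -1.8]
grip_width: 0.332
grip_force: 40.0
```

Run:
```python
from h import *
plan([.4584,-.3657,.0457],80)
```

```text
cur [ 0.4575 -0.3669  0.0647] yaw 80.47 turn units 0.06 shift units [0.02 0.01 0.32] q [ 1.06  0.38 -0.51  1.78  0.21  1.04  0.31] F [-0.4 -1.2 -1.8] grip 0.332 40.0 t 13.07
```

{"fn": "send_rows", "kwargs": {"steps": [{"tx": 0,"ty": 0,"tz": 0.15,"turn": 0,"grip": 0},{"tx": 0,"ty": 0,"tz": 0.1,"turn": 0,"grip": 0},{"tx": 0,"ty": 0,"tz": 0.06,"turn": 0,"grip": 0},{"tx": 0,"ty": 0,"tz": 0.0,"turn": 0,"grip": 0}]}}

```text
time: 13.58
position: [0.4594, -0.3683, 0.0489]
tool_rot: [2.398, 2.029, -0.0]
ft_force: [0.3, 0.2, -1.8]
grip_width: 0.333
grip_force: 40.0
```

{"fn": "send_rows", "kwargs": {"steps": [{"tx": 0,"ty": 0,"tz": 0.06,"turn": 0,"grip": 0},{"tx": 0,"ty": 0,"tz": 0.0,"turn": 0,"grip": 0},{"tx": 0,"ty": 0,"tz": 0.0,"turn": 0,"grip": 0}]}}

```text
time: 13.95
position: [0.4598, -0.3687, 0.0456]
tool_rot: [2.398, 2.028, 0.0]
ft_force: [0.1, 0.1, 0.5]
grip_width: 0.335
grip_force: 40.0
```

{"fn": "send_rows", "kwargs": {"steps": [{"tx": 0,"ty": 0,"tz": 0,"turn": 0,"grip": 0.6},{"tx": 0,"ty": 0,"tz": 0,"turn": 0,"grip": 0.8},{"tx": 0,"ty": 0,"tz": 0,"turn": 0,"grip": 0.8},{"tx": 0,"ty": 0,"tz": -0.3,"turn": 0,"grip": 1},{"tx": 0,"ty": 0,"tz": -0.8,"turn": 0,"grip": 1},{"tx": 0,"ty": 0,"tz": -0.9,"turn": 0,"grip": 1},{"tx": 0,"ty": 0,"tz": -0.9,"turn": 0,"grip": 1},{"tx": 0,"ty": 0,"tz": -0.9,"turn": 0,"grip": 1},{"tx": 0,"ty": 0,"tz": -0.3,"turn": 0,"grip": 1},{"tx": 0,"ty": 0,"tz": 0,"turn": 0,"grip": 1}]}}

```text
time: 15.2
position: [0.4599, -0.3684, 0.293]
tool_rot: [2.396, 2.027, 0.0]
ft_force: [-0.1, -0.6, -0.7]
grip_width: 0.999
grip_force: 0.0
```

```bash
cat > tins.py <<'E'
from h import *
import sys
def tins(p,K,d,T,ztop=.070,tops=True):
    h=cv2.cvtColor(p,cv2.COLOR_BGR2HSV)
    m=(((h[:,:,0]<6)|(h[:,:,0]>174))&(h[:,:,1]>190)&(h[:,:,2]>60)).astype(np.uint8)
    out=[]
    for c in cv2.findContours(m,0,2)[0]:
        if cv2.contourArea(c)<150: continue
        w=ray(c.reshape(-1,2),K,d,T,ztop)[:,:2]
        r=cv2.minAreaRect((w*1000).astype(np.float32)); b=cv2.boxPoints(r); e=b[1]-b[0]; f=b[2]-b[1]
        L=e if np.linalg.norm(e)>np.linalg.norm(f) else f
        out.append((np.array(r[0])/1000,sorted(r[1]),np.degrees(np.arctan2(L[1],L[0]))%180))
    return out
if __name__=='__main__':
    p,K,d,T=shot('top',sys.argv[1])
    for o in tins(p,K,d,T): print(np.round(o[0],4),np.round(o[1]),'long axis',round(o[2],1))
    h=cv2.cvtColor(p,cv2.COLOR_BGR2HSV); m=((h[:,:,1]<30)&(h[:,:,2]>180)).astype(np.uint8)
    for c in cv2.findContours(m,0,2)[0]:
        if 100<cv2.contourArea(c)<900: e=cv2.minEnclosingCircle(c); print('jar?',np.round(ray([e[0]],K,d,T,.055),4),e)
E
python3 tins.py t5.png; python3 -c "
from h import *
plan([.5,0,.3],90)"
```

```text
[0.454  0.3231] [45. 73.] long axis 18.8
[0.5555 0.3389] [49. 76.] long axis 6.8
[0.5663 0.132 ] [40. 75.] long axis 12.1
[0.5657 0.2409] [51. 73.] long axis 170.6
jar? [[0.3022 0.3618 0.055 ]] ((224.11788940429688, 262.0365905761719), 13.920865058898926)
jar? [[ 0.4004 -0.876   0.055 ]] ((602.5, 233.0), 15.008431434631348)
jar? [[0.4649 0.1306 0.055 ]] ((298.78570556640625, 211.64285278320312), 7.957253932952881)
jar? [[0.4714 0.2301 0.055 ]] ((267.6363525390625, 209.36363220214844), 8.09560489654541)
jar? [[0.6122 0.456  0.055 ]] ((200.5, 166.5), 65.50200653076172)
jar? [[0.8298 0.7042 0.055 ]] ((134.43023681640625, 105.61627960205078), 13.640231132507324)
jar? [[0.6472 0.0419 0.055 ]] ((327.0, 157.0), 65.27643585205078)
cur [ 0.4591 -0.368   0.2909] yaw 80.47 turn units -1.19 shift units [ 6.13  0.68 -0.15] q [ 1.09  0.21 -0.54  1.51  0.11  1.45  0.38] F [ 0.5 -0.5 -1.5] grip 1.0 0.0 t 15.25
```

View pics/t5.png

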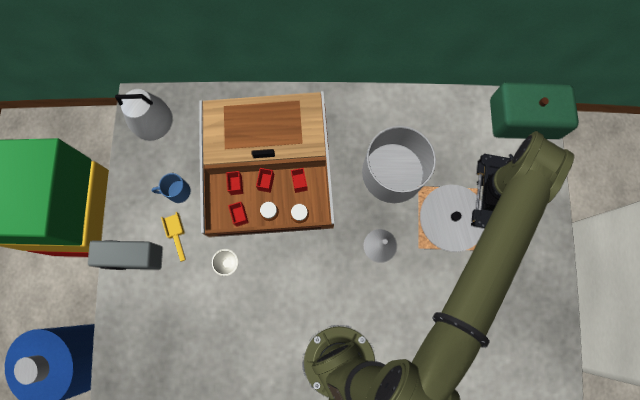

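The lid now lies knob up on the mat, with the knob at (456,216), and the tub is open. All four tins and both jars are unmoved. I'll move over the nearest tin (300,180).

{"fn": "send_rows", "kwargs": {"steps": [{"tx": 0.94,"ty": 0.05,"tz": 0,"turn": 0,"grip": 1},{"tx": 0.94,"ty": 0.05,"tz": 0,"turn": 0,"grip": 1},{"tx": 0.94,"ty": 0.05,"tz": 0,"turn": 0,"grip": 1},{"tx": 0.94,"ty": 0.05,"tz": 0,"turn": 0,"grip": 1},{"tx": 0.94,"ty": 0.05,"tz": 0,"turn": 0,"grip": 1},{"tx": 0.94,"ty": 0.05,"tz": 0,"turn": 0,"grip": 1},{"tx": 0.94,"ty": 0.05,"tz": 0,"turn": 0,"grip": 1},{"tx": 0.94,"ty": 0.05,"tz": 0,"turn": 0,"grip": 1},{"tx": 0.94,"ty": 0.05,"tz": 0,"turn": 0,"grip": 1},{"tx": 0,"ty": 0,"tz": 0,"turn": 1,"grip": 1},{"tx": 0,"ty": 0,"tz": 0,"turn": 1,"grip": 1},{"tx": 0,"ty": 0,"tz": 0,"turn": 1,"grip": 1}]}}

```text
time: 16.75
position: [0.5689, 0.1277, 0.2883]
tool_rot: [-2.769, -1.48, 0.007]
ft_force: [1.1, 0.1, 0.2]
grip_width: 1.003
grip_force: 0.0
```

{"fn": "send_rows", "kwargs": {"steps": [{"tx": 0,"ty": 0,"tz": 0,"turn": 1,"grip": 1},{"tx": 0,"ty": 0,"tz": 0,"turn": 1,"grip": 1},{"tx": 0,"ty": 0,"tz": 0,"turn": 1,"grip": 1},{"tx": 0,"ty": 0,"tz": 0,"turn": 1,"grip": 1},{"tx": 0,"ty": 0,"tz": 0,"turn": 1,"grip": 1},{"tx": 0,"ty": 0,"tz": 0,"turn": 0.6,"grip": 1},{"tx": 0,"ty": 0,"tz": 0,"turn": 0,"grip": 1}]}}

```text
time: 17.62
position: [0.5691, 0.1275, 0.2889]
tool_rot: [3.125, 0.321, -0.006]
ft_force: [0.0, 0.5, 0.1]
grip_width: 1.0
grip_force: 0.0
```

```bash
cat > wt.py <<'E'
from tins import *
p,K,d,T=shot('wrist',sys.argv[1]); pt=np.array(ctrl.get_state()['position'])[:2]
L=sorted(tins(p,K,d,T),key=lambda o:np.linalg.norm(o[0]-pt))
for o in L: print(np.round(o[0],4),np.round(o[1]),'axis',round(o[2],1))
o=L[0]; plan([*o[0],.055],o[2] if o[2]<90 else o[2]-180)
E
python3 wt.py w6.png
```

```text
[0.5837 0.1355] [37. 46.] axis 15.8
[0.5843 0.2413] [40. 45.] axis 172.7
[0.5656 0.3413] [46. 62.] axis 7.0
[0.469  0.3218] [55. 72.] axis 17.3
cur [0.5693 0.1276 0.2892] yaw 11.77 turn units -0.5 shift units [ 0.28 -0.06  3.9 ] q [ 0.36  0.23 -0.74  1.52  0.15  1.46 -1.75] F [-1.3  0.1  0.3] grip 0.999 0.0 t 17.68
```

View pics/w6.png

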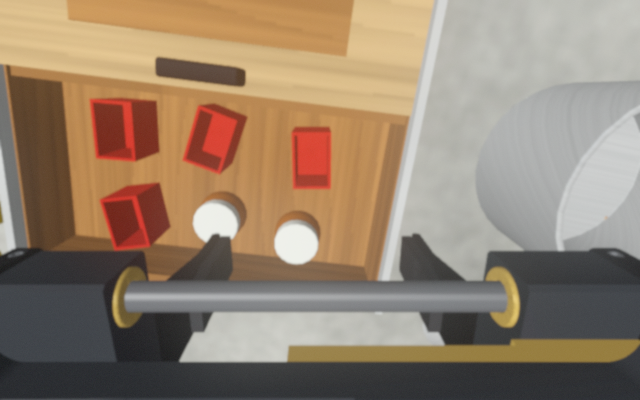

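The wrist view shows the nearest tin at (312,158), the others at (125,130), (215,138) and (135,215), and jars at (216,220) and (297,240). My mask is cutting off the dark tin walls, so I'll loosen it.

```bash
sed -i 's/h\[:,:,0\]<6)|(h\[:,:,0\]>174))&(h\[:,:,1\]>190)&(h\[:,:,2\]>60)/h[:,:,0]<8)|(h[:,:,0]>170))\&(h[:,:,1]>170)\&(h[:,:,2]>50)/' tins.py
python3 - <<'E'
from tins import *
p,K,d,T=shot('wrist'); print(p[130,312],p[186,312],p[158,296],p[158,312],K[0,0])
h=cv2.cvtColor(p,cv2.COLOR_BGR2HSV); print(h[120:200:6,312].tolist())
print(ray([(295,128),(328,128),(330,188),(293,188)],K,d,T,.07))
E
python3 wt.py a.png
```

```text
[ 44  66 166] [ 55  71 193] [ 39  58 149] [ 54  70 218] 345.2048819667939
[[16, 140, 184], [13, 154, 176], [4, 188, 194], [3, 189, 220], [3, 192, 219], [3, 191, 216], [3, 195, 217], [3, 192, 218], [3, 190, 217], [3, 189, 198], [4, 177, 163], [3, 182, 193], [16, 139, 189], [16, 136, 190]]
[[0.60612425 0.15788565 0.07      ]
 [0.61319723 0.12404567 0.07      ]
 [0.5498868  0.10785886 0.07      ]
 [0.54153238 0.14781326 0.07      ]]
[0.5778 0.1349] [41. 66.] axis 12.4
[0.5772 0.24  ] [49. 68.] axis 170.0
[0.5673 0.332 ] [64. 67.] axis 97.4
[0.4707 0.3162] [69. 75.] axis 16.7
cur [0.5696 0.1277 0.29  ] yaw 11.74 turn units -0.08 shift units [ 0.17 -0.09  3.92] q [ 0.36  0.23 -0.74  1.52  0.15  1.46 -1.75] F [-0.5 -0.1  0.4] grip 1.003 0.0 t 17.77
```

{"fn": "send_rows", "kwargs": {"newtons": 30, "steps": [{"tx": 0.15,"ty": -0.09,"tz": 0.7,"turn": -0.05,"grip": 0.75},{"tx": 0,"ty": 0,"tz": 0.8,"turn": 0,"grip": 0.75},{"tx": 0,"ty": 0,"tz": 0.8,"turn": 0,"grip": 0.75},{"tx": 0,"ty": 0,"tz": 0.6,"turn": 0,"grip": 0.75},{"tx": 0,"ty": 0,"tz": 0.6,"turn": 0,"grip": 0.75},{"tx": 0,"ty": 0,"tz": 0.4,"turn": 0,"grip": 0.75},{"tx": 0,"ty": 0,"tz": 0,"turn": 0,"grip": 0.75},{"tx": 0,"ty": 0,"tz": 0,"turn": 0,"grip": 0.3},{"tx": 0,"ty": 0,"tz": 0,"turn": 0,"grip": 0.3},{"tx": 0,"ty": 0,"tz": 0,"turn": 0,"grip": 0.3},{"tx": 0,"ty": 0,"tz": 0,"turn": 0,"grip": 0.3},{"tx": 0,"ty": 0,"tz": 0,"turn": 0,"grip": 0.3}]}}

```text
time: 19.27
position: [0.5785, 0.135, 0.0581]
tool_rot: [3.124, 0.33, 0.002]
ft_force: [-0.5, -0.4, 5.8]
grip_width: 0.48
grip_force: 30.0
```

{"fn": "send_rows", "kwargs": {"steps": [{"tx": 0,"ty": 0,"tz": -0.4,"turn": 0,"grip": 0.3},{"tx": 0,"ty": 0,"tz": -0.8,"turn": 0,"grip": 0.3},{"tx": 0,"ty": 0,"tz": -0.9,"turn": 0,"grip": 0.3},{"tx": 0,"ty": 0,"tz": -0.9,"turn": 0,"grip": 0.3},{"tx": 0,"ty": 0,"tz": -0.7,"turn": 0,"grip": 0.3},{"tx": 0,"ty": 0,"tz": 0,"turn": 0,"grip": 0.3}]}}

```text
time: 20.02
position: [0.5793, 0.1359, 0.2827]
tool_rot: [-3.124, -0.33, -0.01]
ft_force: [-0.9, -0.3, -1.6]
grip_width: 0.483
grip_force: 30.0
```

```bash
python3 -c "
from h import *
plan([.647,-.205,.285])"
```

```text
cur [0.5793 0.1359 0.2827] yaw 12.07 turn units 0.0 shift units [-0.08  5.79 -0.04] q [ 0.35  0.25 -0.75  1.51  0.17  1.44 -1.76] F [-0.9 -0.3 -1.6] grip 0.483 30.0 t 20.02
```

{"fn": "send_rows", "kwargs": {"steps": [{"tx": 0,"ty": 0.83,"tz": 0,"turn": 0,"grip": 0.3},{"tx": 0,"ty": 0.83,"tz": 0,"turn": 0,"grip": 0.3},{"tx": 0,"ty": 0.83,"tz": 0,"turn": 0,"grip": 0.3},{"tx": 0,"ty": 0.83,"tz": 0,"turn": 0,"grip": 0.3},{"tx": 0,"ty": 0.83,"tz": 0,"turn": 0,"grip": 0.3},{"tx": 0,"ty": 0.83,"tz": 0,"turn": 0,"grip": 0.3},{"tx": -0.08,"ty": 0.8,"tz": 0,"turn": 0,"grip": 0.3},{"tx": 0,"ty": 0,"tz": 0,"turn": 0,"grip": 0.3},{"tx": 0,"ty": 0,"tz": 0.9,"turn": 0,"grip": 0.3},{"tx": 0,"ty": 0,"tz": 0.9,"turn": 0,"grip": 0.3},{"tx": 0,"ty": 0,"tz": 0.85,"turn": 0,"grip": 0.3},{"tx": 0,"ty": 0,"tz": 0,"turn": 0,"grip": 0.3}]}}

```text
time: 21.52
position: [0.6412, -0.2032, 0.1139]
tool_rot: [-3.119, -0.332, 0.017]
ft_force: [-0.1, 0.1, -1.0]
grip_width: 0.483
grip_force: 30.0
```

{"fn": "send_rows", "kwargs": {"steps": [{"tx": 0,"ty": 0,"tz": 0,"turn": 0,"grip": 0.65},{"tx": 0,"ty": 0,"tz": 0,"turn": 0,"grip": 0.65},{"tx": 0,"ty": 0,"tz": 0,"turn": 0,"grip": 0.65},{"tx": 0,"ty": 0,"tz": -0.9,"turn": 0,"grip": 0.65},{"tx": 0,"ty": 0,"tz": -0.9,"turn": 0,"grip": 0.65},{"tx": 0,"ty": 0,"tz": -0.95,"turn": 0,"grip": 0.75},{"tx": 0,"ty": -0.9,"tz": 0,"turn": 0,"grip": 0.75},{"tx": 0,"ty": -0.9,"tz": 0,"turn": 0,"grip": 0.75},{"tx": 0,"ty": -0.9,"tz": 0,"turn": 0,"grip": 0.75},{"tx": 0,"ty": -0.9,"tz": 0,"turn": 0,"grip": 0.75},{"tx": 0,"ty": -0.9,"tz": 0,"turn": 0,"grip": 0.75},{"tx": 0,"ty": -0.9,"tz": 0,"turn": 0,"grip": 0.75}]}}

```text
time: 23.02
position: [0.5776, 0.1134, 0.2865]
tool_rot: [3.123, 0.33, 0.004]
ft_force: [0.7, 0.8, 0.9]
grip_width: 0.75
grip_force: 0.0
```

```bash
python3 tins.py t7.png; python3 wt.py w7.png
```

```text
[0.4545 0.3226] [49. 74.] long axis 17.7
[0.5551 0.3392] [51. 79.] long axis 9.3
[0.5658 0.2408] [52. 76.] long axis 170.8
[ 0.6332 -0.2006] [52. 71.] long axis 13.5
jar? [[0.3022 0.3618 0.055 ]] ((224.11788940429688, 262.0365905761719), 13.920865058898926)
jar? [[ 0.4004 -0.8741  0.055 ]] ((602.0, 233.0), 15.03339672088623)
jar? [[0.4649 0.1306 0.055 ]] ((298.78570556640625, 211.64285278320312), 7.957253932952881)
jar? [[0.4714 0.2301 0.055 ]] ((267.6363525390625, 209.36363220214844), 8.09560489654541)
jar? [[0.6122 0.456  0.055 ]] ((200.5, 166.5), 65.50200653076172)
jar? [[0.8298 0.7042 0.055 ]] ((134.43023681640625, 105.61627960205078), 13.640231132507324)
[0.5776 0.2397] [50. 69.] axis 170.1
[0.5675 0.3316] [65. 67.] axis 97.1
[0.4715 0.3159] [70. 75.] axis 16.7
cur [0.5755 0.1208 0.2872] yaw 12.76 turn units 2.83 shift units [-0.31 -1.94  3.88] q [ 0.38  0.24 -0.74  1.52  0.16  1.45 -1.72] F [-0.6  0.8  0.2] grip 0.749 0.0 t 23.12
```

{"fn": "send_rows", "kwargs": {"steps": [{"tx": 0,"ty": 0,"tz": 0,"turn": 1,"grip": 1},{"tx": 0,"ty": 0,"tz": 0,"turn": 1,"grip": 1},{"tx": 0,"ty": 0,"tz": 0,"turn": 0.85,"grip": 1},{"tx": -0.1,"ty": -0.65,"tz": 0,"turn": 0,"grip": 1},{"tx": -0.1,"ty": -0.65,"tz": 0,"turn": 0,"grip": 1},{"tx": -0.1,"ty": -0.65,"tz": 0,"turn": 0,"grip": 1},{"tx": 0,"ty": 0,"tz": 0.6,"turn": 0,"grip": 1},{"tx": 0,"ty": 0,"tz": 0,"turn": 0,"grip": 1}]}}

```text
time: 24.12
position: [0.5809, 0.229, 0.2473]
tool_rot: [3.125, -0.293, -0.005]
ft_force: [0.3, -0.6, -0.1]
grip_width: 1.001
grip_force: 0.0
```

```bash
python3 wt.py w8.png
```

```text
[0.5784 0.2441] [41. 68.] axis 169.6
[0.5682 0.3361] [59. 68.] axis 7.4
[0.5041 0.3208] [29. 41.] axis 164.8
[0.4327 0.3251] [17. 41.] axis 79.2
cur [0.5819 0.2288 0.249 ] yaw -10.8 turn units -0.05 shift units [-0.1  -0.24  3.23] q [ 0.16  0.35 -0.73  1.48  0.23  1.41 -2.34] F [ 0.6 -0.8  0.5] grip 0.995 0.0 t 24.18
```

View pics/w8.png

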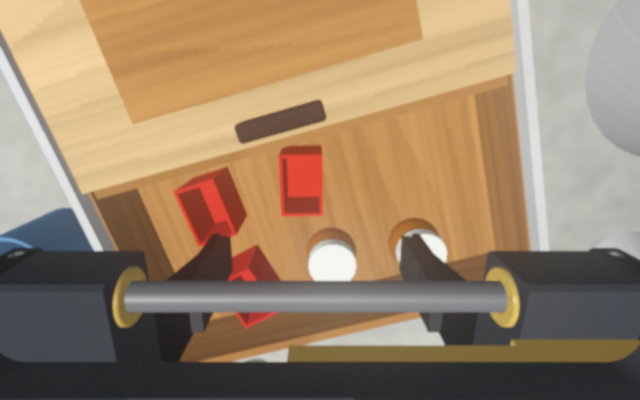

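The view from above shows the target tin at (301,180), aligned with the jaws, with the bar at (280,121) and a jar at (332,262) clear of the fingers.

{"fn": "send_rows", "kwargs": {"newtons": 30, "steps": [{"tx": -0.17,"ty": -0.24,"tz": 0.5,"turn": -0.05,"grip": 0.68},{"tx": 0,"ty": 0,"tz": 0.7,"turn": 0,"grip": 0.68},{"tx": 0,"ty": 0,"tz": 0.7,"turn": 0,"grip": 0.68},{"tx": 0,"ty": 0,"tz": 0.6,"turn": 0,"grip": 0.68},{"tx": 0,"ty": 0,"tz": 0.6,"turn": 0,"grip": 0.68},{"tx": 0,"ty": 0,"tz": 0,"turn": 0,"grip": 0.68},{"tx": 0,"ty": 0,"tz": 0,"turn": 0,"grip": 0.3},{"tx": 0,"ty": 0,"tz": 0,"turn": 0,"grip": 0.3},{"tx": 0,"ty": 0,"tz": 0,"turn": 0,"grip": 0.3},{"tx": 0,"ty": 0,"tz": 0,"turn": 0,"grip": 0.3},{"tx": 0,"ty": 0,"tz": 0,"turn": 0,"grip": 0.3}]}}

```text
time: 25.55
position: [0.576, 0.2461, 0.0652]
tool_rot: [-3.128, 0.284, -0.005]
ft_force: [-0.0, -1.6, 7.4]
grip_width: 0.478
grip_force: 30.0
```

{"fn": "send_rows", "kwargs": {"steps": [{"tx": 0,"ty": 0,"tz": -0.4,"turn": 0,"grip": 0.3},{"tx": 0,"ty": 0,"tz": -0.8,"turn": 0,"grip": 0.3},{"tx": 0,"ty": 0,"tz": -0.9,"turn": 0,"grip": 0.3},{"tx": 0,"ty": 0,"tz": -0.9,"turn": 0,"grip": 0.3},{"tx": 0,"ty": 0,"tz": -0.7,"turn": 0,"grip": 0.3},{"tx": 0,"ty": 0,"tz": 0,"turn": 0,"grip": 0.3}]}}

```text
time: 26.3
position: [0.576, 0.2475, 0.2897]
tool_rot: [-3.125, 0.282, -0.011]
ft_force: [-0.9, 0.6, -1.3]
grip_width: 0.48
grip_force: 30.0
```

```bash
python3 -c "
from h import *
plan([.58,-.205,.285],9)"
```

```text
cur [0.576  0.2475 0.2897] yaw -10.32 turn units -2.42 shift units [-1.11  7.46  0.06] q [ 0.13  0.33 -0.75  1.42  0.22  1.47 -2.36] F [-0.9  0.6 -1.3] grip 0.48 30.0 t 26.3
```

{"fn": "send_rows", "kwargs": {"steps": [{"tx": 0,"ty": 0,"tz": 0,"turn": -0.8,"grip": 0.3},{"tx": 0,"ty": 0,"tz": 0,"turn": -0.8,"grip": 0.3},{"tx": 0,"ty": 0,"tz": 0,"turn": -0.8,"grip": 0.3},{"tx": -0.13,"ty": 0.83,"tz": 0,"turn": 0,"grip": 0.3},{"tx": -0.13,"ty": 0.83,"tz": 0,"turn": 0,"grip": 0.3},{"tx": -0.13,"ty": 0.83,"tz": 0,"turn": 0,"grip": 0.3},{"tx": -0.13,"ty": 0.83,"tz": 0,"turn": 0,"grip": 0.3},{"tx": -0.13,"ty": 0.83,"tz": 0,"turn": 0,"grip": 0.3},{"tx": -0.13,"ty": 0.83,"tz": 0,"turn": 0,"grip": 0.3},{"tx": -0.13,"ty": 0.83,"tz": 0,"turn": 0,"grip": 0.3},{"tx": -0.13,"ty": 0.83,"tz": 0,"turn": 0,"grip": 0.3},{"tx": -0.13,"ty": 0.83,"tz": 0,"turn": 0,"grip": 0.3}]}}

```text
time: 27.8
position: [0.5735, -0.2091, 0.2837]
tool_rot: [-3.132, -0.243, 0.003]
ft_force: [0.9, 0.2, -1.7]
grip_width: 0.479
grip_force: 30.0
```

```bash
python3 -c "
from h import *
plan([.576,-.204,.12],9)"
```

```text
cur [ 0.5735 -0.2091  0.2837] yaw 8.87 turn units -0.02 shift units [ 0.06 -0.07  2.73] q [ 0.78  0.27 -0.57  1.47  0.14  1.45 -1.22] F [ 0.9  0.2 -1.7] grip 0.479 30.0 t 27.8
```

{"fn": "send_rows", "kwargs": {"steps": [{"tx": 0.06,"ty": -0.07,"tz": 0.9,"turn": 0,"grip": 0.3},{"tx": 0,"ty": 0,"tz": 0.9,"turn": 0,"grip": 0.3},{"tx": 0,"ty": 0,"tz": 0.9,"turn": 0,"grip": 0.3},{"tx": 0,"ty": 0,"tz": 0,"turn": 0,"grip": 0.3},{"tx": 0,"ty": 0,"tz": 0,"turn": 0,"grip": 0.62},{"tx": 0,"ty": 0,"tz": 0,"turn": 0,"grip": 0.62},{"tx": 0,"ty": 0,"tz": 0,"turn": 0,"grip": 0.62},{"tx": 0,"ty": 0,"tz": -0.9,"turn": 0,"grip": 0.62},{"tx": 0,"ty": 0,"tz": -0.9,"turn": 0,"grip": 0.62},{"tx": 0,"ty": 0,"tz": -0.9,"turn": 0,"grip": 0.8}]}}

```text
time: 29.05
position: [0.5773, -0.2029, 0.2882]
tool_rot: [3.131, 0.243, 0.003]
ft_force: [0.8, -0.2, -0.5]
grip_width: 0.674
grip_force: 0.0
```

{"fn": "send_rows", "kwargs": {"steps": [{"tx": 0.15,"ty": -0.9,"tz": 0,"turn": 0,"grip": 1},{"tx": 0.15,"ty": -0.9,"tz": 0,"turn": 0,"grip": 1},{"tx": 0.15,"ty": -0.9,"tz": 0,"turn": 0,"grip": 1},{"tx": 0.15,"ty": -0.9,"tz": 0,"turn": 0,"grip": 1},{"tx": 0.15,"ty": -0.9,"tz": 0,"turn": 0,"grip": 1},{"tx": 0.15,"ty": -0.9,"tz": 0,"turn": 0,"grip": 1},{"tx": 0.15,"ty": -0.9,"tz": 0,"turn": 0,"grip": 1},{"tx": 0.15,"ty": -0.9,"tz": 0,"turn": 0,"grip": 1},{"tx": 0.15,"ty": -0.9,"tz": 0,"turn": 0,"grip": 1},{"tx": 0,"ty": -0.7,"tz": 0.6,"turn": 0.2,"grip": 1},{"tx": 0,"ty": 0,"tz": 0,"turn": 0,"grip": 1}]}}

```text
time: 30.42
position: [0.5723, 0.3353, 0.247]
tool_rot: [-3.134, -0.211, 0.007]
ft_force: [-1.0, -0.6, 1.0]
grip_width: 1.0
grip_force: 0.0
```

```bash
python3 tins.py t9.png|head -5; python3 wt.py w9.png
```

```text
[0.4542 0.3227] [49. 75.] long axis 18.0
[ 0.6055 -0.2013] [ 57. 134.] long axis 0.9
jar? [[0.2269 0.4364 0.055 ]] ((199.39974975585938, 285.8367614746094), 12.628104209899902)
jar? [[0.2377 0.9277 0.055 ]] ((52.5, 278.0), 16.101341247558594)
jar? [[0.3017 0.3607 0.055 ]] ((224.47515869140625, 262.20806884765625), 13.961735725402832)
[0.5684 0.345 ] [41. 69.] axis 6.4
[0.4868 0.3346] [43. 57.] axis 16.2
cur [0.5761 0.3312 0.2496] yaw 7.3 turn units 0.11 shift units [-0.1  -0.25  3.24] q [ 0.01  0.46 -0.8   1.37  0.32  1.45 -2.22] F [ 0.5 -0.9 -0. ] grip 0.997 0.0 t 30.52
```

View pics/w9.png

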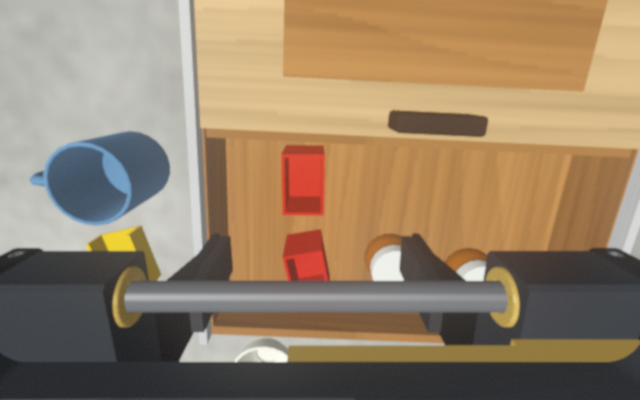

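The tin is at (303,180), the last one is at (305,258), and the mug at (105,180) is well outside. I'll grasp it.

{"fn": "send_rows", "kwargs": {"newtons": 30, "steps": [{"tx": -0.15,"ty": -0.25,"tz": 0.5,"turn": 0.1,"grip": 0.68},{"tx": 0,"ty": 0,"tz": 0.7,"turn": 0,"grip": 0.68},{"tx": 0,"ty": 0,"tz": 0.7,"turn": 0,"grip": 0.68},{"tx": 0,"ty": 0,"tz": 0.6,"turn": 0,"grip": 0.68},{"tx": 0,"ty": 0,"tz": 0.6,"turn": 0,"grip": 0.68},{"tx": 0,"ty": 0,"tz": 0,"turn": 0,"grip": 0.68},{"tx": 0,"ty": 0,"tz": 0,"turn": 0,"grip": 0.3},{"tx": 0,"ty": 0,"tz": 0,"turn": 0,"grip": 0.3},{"tx": 0,"ty": 0,"tz": 0,"turn": 0,"grip": 0.3},{"tx": 0,"ty": 0,"tz": 0,"turn": 0,"grip": 0.3},{"tx": 0,"ty": 0,"tz": 0,"turn": 0,"grip": 0.3}]}}

```text
time: 31.9
position: [0.5663, 0.3454, 0.0652]
tool_rot: [-3.136, -0.177, -0.005]
ft_force: [-0.2, -0.7, 7.0]
grip_width: 0.482
grip_force: 30.0
```

{"fn": "send_rows", "kwargs": {"steps": [{"tx": 0,"ty": 0,"tz": -0.4,"turn": 0,"grip": 0.3},{"tx": 0,"ty": 0,"tz": -0.8,"turn": 0,"grip": 0.3},{"tx": 0,"ty": 0,"tz": -0.9,"turn": 0,"grip": 0.3},{"tx": 0,"ty": 0,"tz": -0.9,"turn": 0,"grip": 0.3},{"tx": 0,"ty": 0,"tz": -0.7,"turn": 0,"grip": 0.3},{"tx": 0,"ty": 0,"tz": 0,"turn": 0,"grip": 0.3}]}}

```text
time: 32.65
position: [0.566, 0.3467, 0.2899]
tool_rot: [-3.133, -0.177, -0.011]
ft_force: [0.4, -0.3, -1.2]
grip_width: 0.472
grip_force: 30.0
```

```bash
python3 -c "
from h import *
plan([.647,-.141,.285])"
```

```text
cur [0.566  0.3467 0.2899] yaw 6.48 turn units 0.0 shift units [0.42 8.23 0.06] q [-0.01  0.43 -0.81  1.31  0.31  1.51 -2.25] F [ 0.4 -0.3 -1.2] grip 0.472 30.0 t 32.65
```

{"fn": "send_rows", "kwargs": {"steps": [{"tx": 0.04,"ty": 0.82,"tz": 0,"turn": 0,"grip": 0.3},{"tx": 0.04,"ty": 0.82,"tz": 0,"turn": 0,"grip": 0.3},{"tx": 0.04,"ty": 0.82,"tz": 0,"turn": 0,"grip": 0.3},{"tx": 0.04,"ty": 0.82,"tz": 0,"turn": 0,"grip": 0.3},{"tx": 0.04,"ty": 0.82,"tz": 0,"turn": 0,"grip": 0.3},{"tx": 0.04,"ty": 0.82,"tz": 0,"turn": 0,"grip": 0.3},{"tx": 0.04,"ty": 0.82,"tz": 0,"turn": 0,"grip": 0.3},{"tx": 0.04,"ty": 0.82,"tz": 0,"turn": 0,"grip": 0.3},{"tx": 0.04,"ty": 0.82,"tz": 0,"turn": 0,"grip": 0.3},{"tx": 0.04,"ty": 0.82,"tz": 0,"turn": 0,"grip": 0.3},{"tx": 0,"ty": 0,"tz": 0,"turn": 0,"grip": 0.3}]}}

```text
time: 34.02
position: [0.6433, -0.1482, 0.2826]
tool_rot: [3.135, 0.163, -0.006]
ft_force: [-1.1, 0.6, 0.2]
grip_width: 0.48
grip_force: 30.0
```

```bash
python3 -c "
from h import *
plan([.647,-.139,.12])"
```

```text
cur [ 0.6433 -0.1482  0.2826] yaw 5.94 turn units 0.0 shift units [ 0.09 -0.15  2.71] q [ 0.65  0.4  -0.64  1.33  0.23  1.49 -1.44] F [-1.1  0.6  0.2] grip 0.48 30.0 t 34.02
```

{"fn": "send_rows", "kwargs": {"steps": [{"tx": 0.08,"ty": -0.14,"tz": 0.9,"turn": 0,"grip": 0.3},{"tx": 0,"ty": 0,"tz": 0.9,"turn": 0,"grip": 0.3},{"tx": 0,"ty": 0,"tz": 0.9,"turn": 0,"grip": 0.3},{"tx": 0,"ty": 0,"tz": 0,"turn": 0,"grip": 0.3},{"tx": 0,"ty": 0,"tz": 0,"turn": 0,"grip": 0.62},{"tx": 0,"ty": 0,"tz": 0,"turn": 0,"grip": 0.62},{"tx": 0,"ty": 0,"tz": 0,"turn": 0,"grip": 0.62},{"tx": 0,"ty": 0,"tz": -0.9,"turn": 0,"grip": 0.62},{"tx": 0,"ty": 0,"tz": -0.9,"turn": 0,"grip": 0.62},{"tx": 0,"ty": 0,"tz": -0.9,"turn": 0,"grip": 0.8}]}}

```text
time: 35.28
position: [0.6482, -0.1322, 0.2882]
tool_rot: [3.136, 0.177, 0.003]
ft_force: [0.8, -0.6, -0.8]
grip_width: 0.672
grip_force: 0.0
```

{"fn": "send_rows", "kwargs": {"steps": [{"tx": -0.23,"ty": -0.89,"tz": 0,"turn": 0,"grip": 1},{"tx": -0.23,"ty": -0.89,"tz": 0,"turn": 0,"grip": 1},{"tx": -0.23,"ty": -0.89,"tz": 0,"turn": 0,"grip": 1},{"tx": -0.23,"ty": -0.89,"tz": 0,"turn": 0,"grip": 1},{"tx": -0.23,"ty": -0.89,"tz": 0,"turn": 0,"grip": 1},{"tx": -0.23,"ty": -0.89,"tz": 0,"turn": 0,"grip": 1},{"tx": -0.23,"ty": -0.89,"tz": 0,"turn": 0,"grip": 1},{"tx": -0.23,"ty": -0.89,"tz": 0,"turn": 0,"grip": 1},{"tx": -0.23,"ty": -0.89,"tz": 0,"turn": 0,"grip": 1},{"tx": 0,"ty": 0,"tz": 0.4,"turn": -0.7,"grip": 1},{"tx": 0,"ty": 0,"tz": 0.2,"turn": -0.65,"grip": 1},{"tx": 0,"ty": 0,"tz": 0,"turn": 0,"grip": 1}]}}

```text
time: 36.78
position: [0.4703, 0.3311, 0.2491]
tool_rot: [3.106, 0.47, -0.001]
ft_force: [-0.0, -0.9, 0.5]
grip_width: 1.004
grip_force: 0.0
```

```bash
python3 tins.py t10.png|head -5; python3 wt.py w10.png
```

```text
[ 0.6055 -0.2013] [ 57. 134.] long axis 0.9
[ 0.6379 -0.127 ] [46. 76.] long axis 6.4
jar? [[0.3024 0.3615 0.055 ]] ((224.23077392578125, 261.9615478515625), 13.811227798461914)
jar? [[ 0.402  -0.8757  0.055 ]] ((602.3585205078125, 232.5048828125), 14.509405136108398)
jar? [[0.4649 0.1306 0.055 ]] ((298.78570556640625, 211.64285278320312), 7.957253932952881)
[0.4652 0.3287] [41. 70.] axis 18.3
cur [0.471  0.3314 0.2502] yaw 17.15 turn units -0.15 shift units [-0.11  0.01  3.25] q [ 0.14  0.27 -0.95  1.6   0.22  1.39 -2.1 ] F [ 0.  -0.7  0.6] grip 1.002 0.0 t 36.88
```

View pics/w10.png

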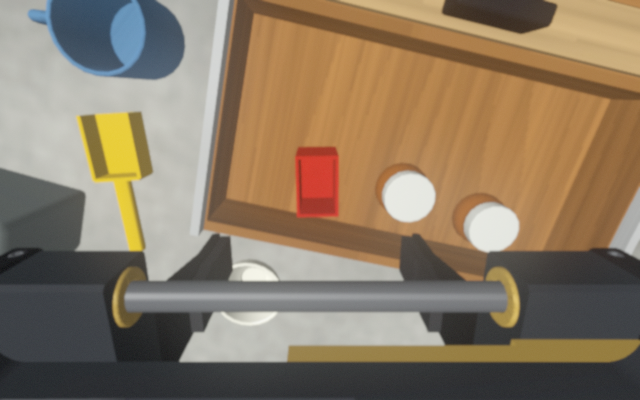

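The last tin is at (317,182), and the nearest jar at (408,193) leaves room for the finger.

{"fn": "send_rows", "kwargs": {"newtons": 30, "steps": [{"tx": -0.15,"ty": 0,"tz": 0.5,"turn": -0.15,"grip": 0.66},{"tx": 0,"ty": 0,"tz": 0.7,"turn": 0,"grip": 0.66},{"tx": 0,"ty": 0,"tz": 0.7,"turn": 0,"grip": 0.66},{"tx": 0,"ty": 0,"tz": 0.6,"turn": 0,"grip": 0.66},{"tx": 0,"ty": 0,"tz": 0.6,"turn": 0,"grip": 0.66},{"tx": 0,"ty": 0,"tz": 0,"turn": 0,"grip": 0.66},{"tx": 0,"ty": 0,"tz": 0,"turn": 0,"grip": 0.3},{"tx": 0,"ty": 0,"tz": 0,"turn": 0,"grip": 0.3},{"tx": 0,"ty": 0,"tz": 0,"turn": 0,"grip": 0.3},{"tx": 0,"ty": 0,"tz": 0,"turn": 0,"grip": 0.3},{"tx": 0,"ty": 0,"tz": 0,"turn": 0,"grip": 0.3}]}}

```text
time: 38.25
position: [0.4634, 0.3292, 0.065]
tool_rot: [-3.101, -0.503, -0.005]
ft_force: [-0.0, -1.1, 6.8]
grip_width: 0.478
grip_force: 30.0
```

{"fn": "send_rows", "kwargs": {"steps": [{"tx": 0,"ty": 0,"tz": -0.4,"turn": 0,"grip": 0.3},{"tx": 0,"ty": 0,"tz": -0.8,"turn": 0,"grip": 0.3},{"tx": 0,"ty": 0,"tz": -0.9,"turn": 0,"grip": 0.3},{"tx": 0,"ty": 0,"tz": -0.9,"turn": 0,"grip": 0.3},{"tx": 0,"ty": 0,"tz": -0.7,"turn": 0,"grip": 0.3},{"tx": 0,"ty": 0,"tz": 0,"turn": 0,"grip": 0.3}]}}

```text
time: 39.0
position: [0.4631, 0.3302, 0.2891]
tool_rot: [-3.099, -0.504, -0.011]
ft_force: [-0.5, -0.6, -1.1]
grip_width: 0.477
grip_force: 30.0
```

```bash
python3 -c "
from h import *
plan([.575,-.141,.285],7)"
```

```text
cur [0.4631 0.3302 0.2891] yaw 18.47 turn units 1.43 shift units [0.89 8.02 0.05] q [ 0.17  0.23 -0.97  1.56  0.19  1.45 -2.06] F [-0.5 -0.6 -1.1] grip 0.477 30.0 t 39.0
```

{"fn": "send_rows", "kwargs": {"steps": [{"tx": 0,"ty": 0,"tz": 0,"turn": 0.7,"grip": 0.3},{"tx": 0,"ty": 0,"tz": 0,"turn": 0.7,"grip": 0.3},{"tx": 0.1,"ty": 0.89,"tz": 0,"turn": 0,"grip": 0.3},{"tx": 0.1,"ty": 0.89,"tz": 0,"turn": 0,"grip": 0.3},{"tx": 0.1,"ty": 0.89,"tz": 0,"turn": 0,"grip": 0.3},{"tx": 0.1,"ty": 0.89,"tz": 0,"turn": 0,"grip": 0.3},{"tx": 0.1,"ty": 0.89,"tz": 0,"turn": 0,"grip": 0.3},{"tx": 0.1,"ty": 0.89,"tz": 0,"turn": 0,"grip": 0.3},{"tx": 0.1,"ty": 0.89,"tz": 0,"turn": 0,"grip": 0.3},{"tx": 0.1,"ty": 0.89,"tz": 0,"turn": 0,"grip": 0.3},{"tx": 0.1,"ty": 0.89,"tz": 0,"turn": 0,"grip": 0.3},{"tx": 0,"ty": 0,"tz": 0,"turn": 0,"grip": 0.3}]}}

```text
time: 40.5
position: [0.5753, -0.1479, 0.2825]
tool_rot: [3.136, 0.184, -0.006]
ft_force: [0.3, 0.4, -1.4]
grip_width: 0.48
grip_force: 30.0
```

```bash
python3 -c "
from h import *
plan([.576,-.14,.12])"
```

```text
cur [ 0.5753 -0.1479  0.2825] yaw 6.72 turn units 0.0 shift units [ 0.04 -0.13  2.71] q [ 0.72  0.24 -0.62  1.51  0.14  1.45 -1.35] F [ 0.3  0.4 -1.4] grip 0.48 30.0 t 40.5
```

{"fn": "send_rows", "kwargs": {"steps": [{"tx": 0.04,"ty": -0.13,"tz": 0.9,"turn": 0,"grip": 0.3},{"tx": 0,"ty": 0,"tz": 0.9,"turn": 0,"grip": 0.3},{"tx": 0,"ty": 0,"tz": 0.9,"turn": 0,"grip": 0.3},{"tx": 0,"ty": 0,"tz": 0,"turn": 0,"grip": 0.3},{"tx": 0,"ty": 0,"tz": 0,"turn": 0,"grip": 0.62},{"tx": 0,"ty": 0,"tz": 0,"turn": 0,"grip": 0.62},{"tx": 0,"ty": 0,"tz": 0,"turn": 0,"grip": 0.62},{"tx": 0,"ty": 0,"tz": -0.9,"turn": 0,"grip": 0.62},{"tx": 0,"ty": 0,"tz": -0.9,"turn": 0,"grip": 0.62},{"tx": 0,"ty": 0,"tz": -0.9,"turn": 0,"grip": 0.8}]}}

```text
time: 41.75
position: [0.5774, -0.1316, 0.2874]
tool_rot: [-3.135, -0.201, -0.001]
ft_force: [0.9, 0.2, -0.3]
grip_width: 0.667
grip_force: 0.0
```

{"fn": "send_rows", "kwargs": {"steps": [{"tx": -0.47,"ty": 0.71,"tz": 0,"turn": 0,"grip": 1},{"tx": -0.47,"ty": 0.71,"tz": 0,"turn": 0,"grip": 1},{"tx": -0.47,"ty": 0.71,"tz": 0,"turn": 0,"grip": 1},{"tx": -0.47,"ty": 0.71,"tz": 0,"turn": 0,"grip": 1},{"tx": -0.47,"ty": 0.71,"tz": 0,"turn": 0,"grip": 1},{"tx": 0,"ty": 0,"tz": 0.9,"turn": 0,"grip": 1},{"tx": 0,"ty": 0,"tz": 0.9,"turn": 0,"grip": 1},{"tx": 0,"ty": 0,"tz": 0,"turn": 0,"grip": 1}]}}

```text
time: 42.75
position: [0.4625, -0.3595, 0.1734]
tool_rot: [-3.128, -0.2, 0.01]
ft_force: [-0.3, 0.3, -0.2]
grip_width: 1.002
grip_force: 0.0
```

```bash
python3 tins.py t11.png|head -4
python3 - <<'E'
from h import *
p=cv2.imread('pics/t11.png'); q,K,d,T=shot('wrist'); 
a=cv2.resize(p[80:280,180:500],None,fx=2,fy=2); b=cv2.resize(q,(640,400)); b=q[:,:]
cv2.imwrite('pics/c11.png',np.vstack([a[:300],b[:280]])[:600])
print(np.round(proj([[.4596,-.3685,.061]],K,d,T)))
m=(q.max(2)<75).astype(np.uint8); m[225:]=0
for c in cv2.findContours(m,0,2)[0]:
    if cv2.contourArea(c)>150:
        r=cv2.minEnclosingCircle(c); print(r,ray([r[0]],K,d,T,.061))
plan([.4596,-.3685,.046])
E
```

```text
[ 0.6055 -0.2013] [ 57. 134.] long axis 0.9
[ 0.6108 -0.1299] [ 46. 131.] long axis 5.9
jar? [[0.3017 0.3607 0.055 ]] ((224.47515869140625, 262.20806884765625), 13.961735725402832)
jar? [[ 0.4004 -0.8704  0.055 ]] ((601.0, 233.0), 15.297158241271973)
[[325. 203.]]
cur [ 0.4659 -0.3619  0.1789] yaw 7.33 turn units 0.0 shift units [-0.12  0.09  2.22] q [ 1.02  0.26 -0.47  1.67  0.12  1.24 -0.92] F [0.5 0.1 0.6] grip 0.996 0.0 t 42.85
```

View pics/c11.png

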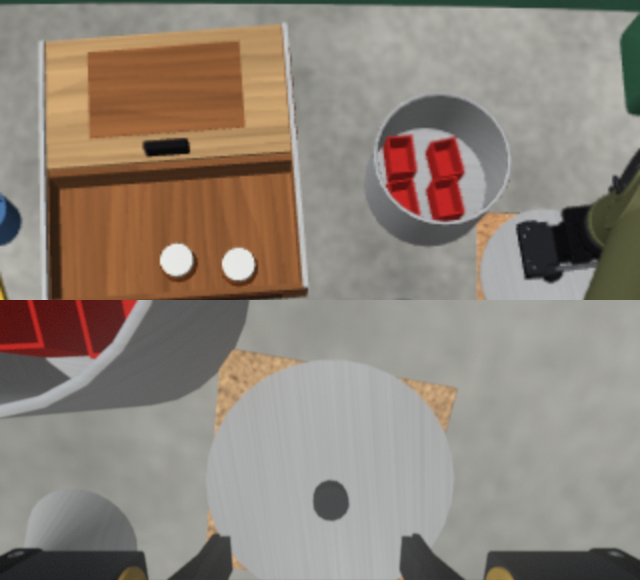

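All four tins stand in the tub, and the jars stand in the cupboard. The knob is at (331,200) in the wrist view. I'll regrip the lid.

{"fn": "send_rows", "kwargs": {"newtons": 40, "steps": [{"tx": -0.12,"ty": 0.1,"tz": 0.6,"turn": 0,"grip": 0.8},{"tx": 0,"ty": 0,"tz": 0.7,"turn": 0,"grip": 0.8},{"tx": 0,"ty": 0,"tz": 0.6,"turn": 0,"grip": 0.8},{"tx": 0,"ty": 0,"tz": 0.3,"turn": 0,"grip": 0.8},{"tx": 0,"ty": 0,"tz": 0,"turn": 0,"grip": 0.8},{"tx": 0,"ty": 0,"tz": 0,"turn": 0,"grip": 0},{"tx": 0,"ty": 0,"tz": 0,"turn": 0,"grip": 0},{"tx": 0,"ty": 0,"tz": 0,"turn": 0,"grip": 0},{"tx": 0,"ty": 0,"tz": 0,"turn": 0,"grip": 0},{"tx": 0,"ty": 0,"tz": 0,"turn": 0,"grip": 0},{"tx": 0,"ty": 0,"tz": 0,"turn": 0,"grip": 0}]}}

```text
time: 44.22
position: [0.4586, -0.3701, 0.0456]
tool_rot: [3.134, 0.198, 0.001]
ft_force: [-0.1, -1.8, 0.7]
grip_width: 0.334
grip_force: 40.0
```

```bash
python3 -c "
from h import *
plan([.613,-.1753,.26])"
```

```text
cur [ 0.4586 -0.3701  0.0456] yaw 7.24 turn units 0.0 shift units [ 2.96 -2.89 -3.58] q [ 1.    0.39 -0.44  1.8   0.2   0.99 -0.96] F [-0.1 -1.8  0.7] grip 0.334 40.0 t 44.23
```

{"fn": "send_rows", "kwargs": {"steps": [{"tx": 0,"ty": 0,"tz": -0.3,"turn": 0,"grip": 0},{"tx": 0,"ty": 0,"tz": -0.7,"turn": 0,"grip": 0},{"tx": 0,"ty": 0,"tz": -0.9,"turn": 0,"grip": 0},{"tx": 0,"ty": 0,"tz": -0.9,"turn": 0,"grip": 0},{"tx": 0,"ty": 0,"tz": -0.8,"turn": 0,"grip": 0},{"tx": 0.5,"ty": -0.48,"tz": 0,"turn": 0,"grip": 0},{"tx": 0.5,"ty": -0.48,"tz": 0,"turn": 0,"grip": 0},{"tx": 0.5,"ty": -0.48,"tz": 0,"turn": 0,"grip": 0},{"tx": 0.5,"ty": -0.48,"tz": 0,"turn": 0,"grip": 0},{"tx": 0.5,"ty": -0.48,"tz": 0,"turn": 0,"grip": 0},{"tx": 0.44,"ty": -0.48,"tz": 0,"turn": 0,"grip": 0},{"tx": 0,"ty": 0,"tz": 0,"turn": 0,"grip": 0}]}}

```text
time: 45.72
position: [0.6128, -0.1695, 0.2615]
tool_rot: [-3.131, -0.211, -0.001]
ft_force: [-0.1, 0.1, -2.0]
grip_width: 0.33
grip_force: 40.0
```

```bash
python3 -c "
from h import *
plan([.612,-.1767,.1877])"
```

```text
cur [ 0.6128 -0.1695  0.2615] yaw 7.72 turn units 0.0 shift units [-0.03  0.12  1.23] q [ 0.7   0.34 -0.6   1.43  0.19  1.43 -1.34] F [-0.1  0.1 -2. ] grip 0.33 40.0 t 45.73
```

{"fn": "send_rows", "kwargs": {"steps": [{"tx": -0.03,"ty": 0.1,"tz": 0.4,"turn": 0,"grip": 0},{"tx": 0,"ty": 0,"tz": 0.4,"turn": 0,"grip": 0},{"tx": 0,"ty": 0,"tz": 0,"turn": 0,"grip": 0},{"tx": 0,"ty": 0,"tz": 0,"turn": 0,"grip": 0}]}}

```text
time: 46.22
position: [0.6107, -0.1821, 0.2144]
tool_rot: [3.135, 0.198, 0.001]
ft_force: [0.0, 0.0, -2.2]
grip_width: 0.33
grip_force: 40.0
```

```bash
python3 -c "
from h import *
plan([.612,-.1767,.1877])"
```

```text
cur [ 0.6107 -0.1821  0.2144] yaw 7.23 turn units 0.0 shift units [ 0.03 -0.09  0.44] q [ 0.71  0.36 -0.59  1.5   0.2   1.34 -1.34] F [ 0.   0.  -2.2] grip 0.33 40.0 t 46.23
```

{"fn": "send_rows", "kwargs": {"steps": [{"tx": 0.02,"ty": -0.09,"tz": 0,"turn": 0,"grip": 0},{"tx": 0,"ty": 0,"tz": 0.15,"turn": 0,"grip": 0},{"tx": 0,"ty": 0,"tz": 0.1,"turn": 0,"grip": 0},{"tx": 0,"ty": 0,"tz": 0.08,"turn": 0,"grip": 0},{"tx": 0,"ty": 0,"tz": 0.06,"turn": 0,"grip": 0},{"tx": 0,"ty": 0,"tz": 0,"turn": 0,"grip": 0},{"tx": 0,"ty": 0,"tz": 0,"turn": 0,"grip": 0}]}}

```text
time: 47.1
position: [0.6116, -0.1768, 0.1903]
tool_rot: [3.134, 0.198, 0.002]
ft_force: [2.8, -1.2, -0.4]
grip_width: 0.331
grip_force: 40.0
```

{"fn": "send_rows", "kwargs": {"steps": [{"tx": 0,"ty": 0,"tz": 0.05,"turn": 0,"grip": 0},{"tx": 0,"ty": 0,"tz": 0.03,"turn": 0,"grip": 0},{"tx": 0,"ty": 0,"tz": 0,"turn": 0,"grip": 0},{"tx": 0,"ty": 0,"tz": 0,"turn": 0,"grip": 0}]}}

```text
time: 47.6
position: [0.6127, -0.1773, 0.1884]
tool_rot: [3.132, 0.198, 0.008]
ft_force: [-0.5, -1.8, 11.0]
grip_width: 0.337
grip_force: 40.0
```

{"fn": "send_rows", "kwargs": {"steps": [{"tx": 0,"ty": 0,"tz": -0.03,"turn": 0,"grip": 0},{"tx": 0,"ty": 0,"tz": 0,"turn": 0,"grip": 0.7},{"tx": 0,"ty": 0,"tz": 0,"turn": 0,"grip": 0.8},{"tx": 0,"ty": 0,"tz": 0,"turn": 0,"grip": 0.8},{"tx": 0,"ty": 0,"tz": -0.3,"turn": 0,"grip": 1},{"tx": 0,"ty": 0,"tz": -0.8,"turn": 0,"grip": 1},{"tx": 0,"ty": 0,"tz": -0.8,"turn": 0,"grip": 1},{"tx": 0,"ty": 0,"tz": 0,"turn": -1,"grip": 1},{"tx": 0,"ty": 0,"tz": 0,"turn": -1,"grip": 1},{"tx": 0,"ty": 0,"tz": 0,"turn": -1,"grip": 1},{"tx": 0,"ty": 0,"tz": 0,"turn": -1,"grip": 1},{"tx": 0,"ty": 0,"tz": 0,"turn": -1,"grip": 1}]}}

```text
time: 49.1
position: [0.6112, -0.1761, 0.3021]
tool_rot: [2.875, 1.266, 0.001]
ft_force: [0.3, 0.1, 0.5]
grip_width: 1.001
grip_force: 0.0
```

{"fn": "send_rows", "kwargs": {"steps": [{"tx": 0,"ty": 0,"tz": 0,"turn": -1,"grip": 1},{"tx": 0,"ty": 0,"tz": 0,"turn": -1,"grip": 1},{"tx": 0,"ty": 0,"tz": 0,"turn": -1,"grip": 1},{"tx": 0,"ty": 0,"tz": 0,"turn": -1,"grip": 1},{"tx": 0,"ty": 0,"tz": 0,"turn": -1,"grip": 1},{"tx": 0,"ty": 0,"tz": 0,"turn": -0.85,"grip": 1},{"tx": 0,"ty": 0,"tz": 0,"turn": 0,"grip": 1}]}}

```text
time: 49.98
position: [0.6112, -0.1762, 0.3018]
tool_rot: [2.142, 2.297, 0.001]
ft_force: [-0.1, -1.1, -0.2]
grip_width: 0.998
grip_force: 0.0
```

Run:
```python
from h import *
plan([.640,.24,.26],94)
q,K,d,T=shot('scene'); cv2.imwrite('pics/c12.png',cv2.resize(q[200:340,150:440],None,fx=2.7,fy=2.7,interpolation=2))
```

```text
cur [ 0.6112 -0.1762  0.3018] yaw 93.98 turn units -0.0 shift units [6.89 0.96 0.7 ] q [ 0.86  0.37 -0.83  1.36  0.27  1.52  0.12] F [-0.1 -1.1 -0.2] grip 0.998 0.0 t 49.98
```

View pics/c12.png

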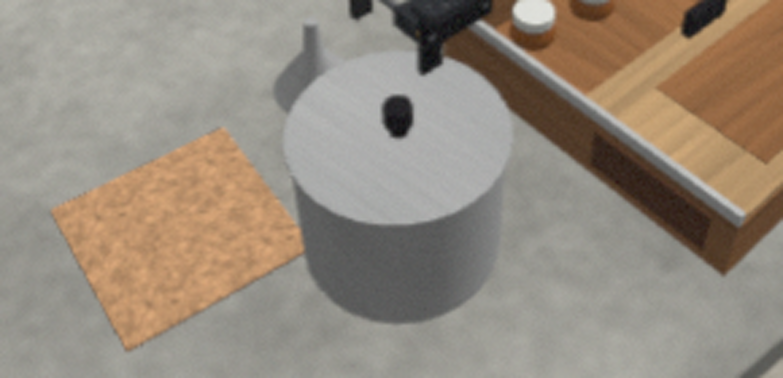

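The lid sits flush and level, with its knob at (398,116) in the crop. Next is the door. I have no pictures left to view, so from here I check by numbers.

{"fn": "send_rows", "kwargs": {"steps": [{"tx": 0.87,"ty": 0.12,"tz": 0,"turn": 0,"grip": 1},{"tx": 0.87,"ty": 0.12,"tz": 0,"turn": 0,"grip": 1},{"tx": 0.87,"ty": 0.12,"tz": 0,"turn": 0,"grip": 1},{"tx": 0.87,"ty": 0.12,"tz": 0,"turn": 0,"grip": 1},{"tx": 0.87,"ty": 0.12,"tz": 0,"turn": 0,"grip": 1},{"tx": 0.87,"ty": 0.12,"tz": 0,"turn": 0,"grip": 1},{"tx": 0.87,"ty": 0.12,"tz": 0,"turn": 0,"grip": 1},{"tx": 0.87,"ty": 0.12,"tz": 0,"turn": 0,"grip": 1},{"tx": 0,"ty": 0,"tz": 0.7,"turn": 0,"grip": 1},{"tx": 0,"ty": 0,"tz": 0,"turn": 0,"grip": 1}]}}

```text
time: 51.28
position: [0.6375, 0.2437, 0.2557]
tool_rot: [-2.141, -2.297, 0.009]
ft_force: [0.8, -1.3, -0.7]
grip_width: 0.997
grip_force: 0.0
```

```bash
cat > bar.py <<'E'
from h import *
q,K,d,T=shot('wrist'); m=(q.max(2)<95).astype(np.uint8); m[245:]=0
for c in cv2.findContours(m,0,2)[0]:
    if cv2.contourArea(c)>300:
        r=cv2.minAreaRect(c); w=ray([r[0]],K,d,T,.131)[0]; print(r,w)
        b=ray(cv2.boxPoints(r),K,d,T,.131)[:,:2]; print('sides mm',np.round(1000*np.linalg.norm(np.diff(b,axis=0),axis=1)))
plan([.640,.24,.116],94)
E
python3 bar.py
```

```text
((321.5, 186.5), (81.0, 15.0), 90.0) [0.64113141 0.24949756 0.131     ]
sides mm [12. 69. 13.]
cur [0.6388 0.2431 0.2579] yaw 93.94 turn units -0.01 shift units [-0.05  0.02  2.37] q [ 0.2   0.53 -0.9   1.3   0.41  1.5  -0.59] F [-0.5 -1.   0.6] grip 1.002 0.0 t 51.33
```

The bar measures (0.641, 0.2495) and 69 mm long, which matches its given size. I'll descend and pinch it.

{"fn": "send_rows", "kwargs": {"newtons": 15, "steps": [{"tx": 0.05,"ty": 0.03,"tz": 0.7,"turn": 0,"grip": 0.7},{"tx": 0,"ty": 0,"tz": 0.7,"turn": 0,"grip": 0.7},{"tx": 0,"ty": 0,"tz": 0.6,"turn": 0,"grip": 0.7},{"tx": 0,"ty": 0,"tz": 0.35,"turn": 0,"grip": 0.7},{"tx": 0,"ty": 0,"tz": 0,"turn": 0,"grip": 0.7},{"tx": 0,"ty": 0,"tz": 0,"turn": 0,"grip": 0},{"tx": 0,"ty": 0,"tz": 0,"turn": 0,"grip": 0},{"tx": 0,"ty": 0,"tz": 0,"turn": 0,"grip": 0},{"tx": 0,"ty": 0,"tz": 0,"turn": 0,"grip": 0},{"tx": 0,"ty": 0,"tz": 0,"turn": 0,"grip": 0},{"tx": 0,"ty": 0,"tz": 0,"turn": 0,"grip": 0},{"tx": 0,"ty": 0,"tz": 0,"turn": 0,"grip": 0}]}}

```text
time: 52.82
position: [0.6408, 0.2475, 0.1178]
tool_rot: [2.141, 2.299, 0.001]
ft_force: [1.3, 0.2, -0.3]
grip_width: 0.181
grip_force: 15.0
```

{"fn": "send_rows", "kwargs": {"steps": [{"tx": 0,"ty": -0.2,"tz": 0,"turn": 0,"grip": 0},{"tx": 0,"ty": -0.4,"tz": 0,"turn": 0,"grip": 0},{"tx": 0,"ty": -0.4,"tz": 0,"turn": 0,"grip": 0},{"tx": 0,"ty": -0.4,"tz": 0,"turn": 0,"grip": 0},{"tx": 0,"ty": -0.4,"tz": 0,"turn": 0,"grip": 0},{"tx": 0,"ty": 0,"tz": 0,"turn": 0,"grip": 0}]}}

```text
time: 53.58
position: [0.5303, 0.2385, 0.1177]
tool_rot: [2.139, 2.299, -0.006]
ft_force: [-0.7, -1.7, 1.9]
grip_width: 0.182
grip_force: 15.0
```

{"fn": "send_rows", "kwargs": {"steps": [{"tx": 0,"ty": -0.4,"tz": 0,"turn": 0,"grip": 0},{"tx": 0,"ty": -0.4,"tz": 0,"turn": 0,"grip": 0},{"tx": 0,"ty": -0.4,"tz": 0,"turn": 0,"grip": 0},{"tx": 0,"ty": -0.3,"tz": 0,"turn": 0,"grip": 0},{"tx": 0,"ty": -0.15,"tz": 0,"turn": 0,"grip": 0},{"tx": 0,"ty": 0,"tz": 0,"turn": 0,"grip": 0}]}}

```text
time: 54.32
position: [0.4335, 0.2305, 0.1177]
tool_rot: [2.14, 2.296, -0.006]
ft_force: [-0.4, -5.6, 4.0]
grip_width: 0.186
grip_force: 15.0
```

{"fn": "send_rows", "kwargs": {"steps": [{"tx": 0,"ty": -0.08,"tz": 0,"turn": 0,"grip": 0},{"tx": 0,"ty": -0.08,"tz": 0,"turn": 0,"grip": 0},{"tx": 0,"ty": 0,"tz": 0,"turn": 0,"grip": 0}]}}

```text
time: 54.7
position: [0.4246, 0.2298, 0.1177]
tool_rot: [2.141, 2.295, -0.005]
ft_force: [-0.6, -6.2, 4.4]
grip_width: 0.185
grip_force: 15.0
```

{"fn": "send_rows", "kwargs": {"steps": [{"tx": 0,"ty": -0.08,"tz": 0,"turn": 0,"grip": 0},{"tx": 0,"ty": -0.08,"tz": 0,"turn": 0,"grip": 0},{"tx": 0,"ty": 0,"tz": 0,"turn": 0,"grip": 0}]}}

```text
time: 55.08
position: [0.4224, 0.2296, 0.1181]
tool_rot: [2.139, 2.288, 0.019]
ft_force: [22.5, -1.0, -18.2]
grip_width: 0.187
grip_force: 15.1
```

{"fn": "send_rows", "kwargs": {"steps": [{"tx": 0,"ty": 0.07,"tz": 0,"turn": 0,"grip": 0},{"tx": 0,"ty": 0,"tz": 0,"turn": 0,"grip": 0.5},{"tx": 0,"ty": 0,"tz": 0,"turn": 0,"grip": 0.7},{"tx": 0,"ty": 0,"tz": 0,"turn": 0,"grip": 0.7},{"tx": 0,"ty": 0,"tz": -0.4,"turn": 0,"grip": 0.8},{"tx": 0,"ty": 0,"tz": -0.8,"turn": 0,"grip": 1},{"tx": 0,"ty": 0,"tz": -0.8,"turn": 0,"grip": 1},{"tx": 0,"ty": 0.4,"tz": -0.4,"turn": 0,"grip": 1},{"tx": 0,"ty": 0,"tz": 0,"turn": 0,"grip": 1}]}}

```text
time: 56.2
position: [0.4446, 0.2341, 0.2633]
tool_rot: [2.142, 2.298, 0.005]
ft_force: [-0.6, 0.1, -0.0]
grip_width: 0.972
grip_force: 0.0
```

{"fn": "send_rows", "kwargs": {"steps": [{"tx": -0.9,"ty": 0.4,"tz": 0,"turn": 0,"grip": 1},{"tx": -0.9,"ty": 0.4,"tz": 0,"turn": 0,"grip": 1},{"tx": -0.9,"ty": 0.4,"tz": 0,"turn": 0,"grip": 1},{"tx": -0.9,"ty": 0,"tz": 0,"turn": 0,"grip": 1},{"tx": -0.9,"ty": 0,"tz": 0,"turn": 0,"grip": 1},{"tx": -0.9,"ty": 0,"tz": 0,"turn": 0,"grip": 1},{"tx": -0.9,"ty": 0,"tz": 0,"turn": 0,"grip": 1},{"tx": -0.9,"ty": 0,"tz": 0,"turn": 0,"grip": 1},{"tx": -0.9,"ty": 0,"tz": 0,"turn": 0,"grip": 1},{"tx": -0.9,"ty": 0,"tz": 0,"turn": 0,"grip": 1},{"tx": 0,"ty": 0,"tz": 0,"turn": 0,"grip": 1}]}}

```text
time: 57.58
position: [0.5506, -0.3049, 0.2588]
tool_rot: [-2.147, -2.288, 0.002]
ft_force: [0.5, 0.4, -0.6]
grip_width: 0.996
grip_force: 0.0
```

Run:
```python
from h import *
p,K,d,T=shot('top'); o=cv2.imread('pics/top0.png')
h=p.max(2); M=np.zeros(h.shape,np.uint8); M[195:230,240:295]=(h<45)[195:230,240:295]
c=max(cv2.findContours(M,0,2)[0],key=cv2.contourArea); r=cv2.minAreaRect(c); print('bar',r,ray([r[0]],K,d,T,.131), 'expected shut ~',.6408-.2195,.232)
for n,(x,y) in dict(ramekin=(225,262),mug=(173,188),scoop=(175,235),funnel=(380,245)).items():
    a=np.abs(p[y-25:y+25,x-25:x+25].astype(int)-o[y-25:y+25,x-25:x+25]).max(2); print(n,'changed px',(a>40).sum())
a=np.abs(p[115:200,355:445].astype(int)-o[115:200,355:445]).max(2); print('lid area changed',(a>40).sum()); plan([.5,0,.3])
```

```text
bar ((266.43231201171875, 222.12057495117188), (5.828934192657471, 22.932254791259766), 85.60128784179688) [[0.41774526 0.22352482 0.131     ]] expected shut ~ 0.4213 0.232
ramekin changed px 0
mug changed px 0
scoop changed px 0
funnel changed px 0
lid area changed 172
cur [ 0.5516 -0.3011  0.2593] yaw 93.89 turn units 0.0 shift units [ 5.07 -0.52 -0.66] q [ 1.02  0.35 -0.72  1.45  0.23  1.43  0.37] F [ 0.2  1.3 -0.2] grip 1.002 0.0 t 57.62
```

```bash
python3 -c "
from bench import ctrl
print(ctrl.close_job())"
```

```text
the job is handed in; nothing more can be done
None
```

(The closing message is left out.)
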